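# Bolt up the cutting mill and charge it

## Task

The cutting mill's sloping cover is closed but its three captive T knobs are slack: turn each of them clockwise to its end stop. Only when all three are home, take the scoop tray of plastic offcuts from the balance and tip all of them into the mill's feed hopper, then set the empty tray gently back on the balance pan, flat on its base, for back-weighing. Leave the flasks and the beaker where they stand.

Things in the scene. Friction and masses are not known exactly. Their poses are not given: they have to be found in the camera images.
- mill: bench cutting mill, fixed, 190 mm wide. Origin on the bench below the centre of its round cover (166 mm across, face centre 103 mm up, normal leaning 35 deg from vertical to -x); x runs back to the motor (ends at 380 mm, 137 mm high), y left seen from the front. In the cover's middle a cap 54 mm wide, 8 mm high; three T knobs 60 mm from the centre. Hopper on top, behind the cover
- knob_upper (a joint): captive quarter-turn bolt at the top of the cover; turn in rad: 0 slack (T grip up and down the slope), 1.571 home on a firm end stop (T grip level across the cover). Grows clockwise seen from outside the cover. Starts at 0.1 to 0.7; light friction (0.12 N m), stays where it is left
- grip_upper (a point): middle of the black T grip of the knob at the top of the cover, 27 mm out from the cover's face. Bar 64 mm long (this frame's x), 16 mm wide (y), 26 mm deep (z: 14 to 40 mm off the face). z points out of the cover along the bolt, 35 deg from vertical; the frame turns with the knob
- knob_left (a joint): captive quarter-turn bolt at the lower +y (mill's own frame) side of the cover; turn in rad: 0 slack (T grip up and down the slope), 1.571 home on a firm end stop (T grip level across the cover). Grows clockwise seen from outside the cover. Starts at 0.1 to 0.7; light friction (0.12 N m), stays where it is left
- grip_left (a point): middle of the black T grip of the knob at the lower +y (mill's own frame) side of the cover, 27 mm out from the cover's face. Bar 64 mm long (this frame's x), 16 mm wide (y), 26 mm deep (z: 14 to 40 mm off the face). z points out of the cover along the bolt, 35 deg from vertical; the frame turns with the knob
- knob_right (a joint): captive quarter-turn bolt at the lower -y (mill's own frame) side of the cover; turn in rad: 0 slack (T grip up and down the slope), 1.571 home on a firm end stop (T grip level across the cover). Grows clockwise seen from outside the cover. Starts at 0.1 to 0.7; light friction (0.12 N m), stays where it is left
- grip_right (a point): middle of the black T grip of the knob at the lower -y (mill's own frame) side of the cover, 27 mm out from the cover's face. Bar 64 mm long (this frame's x), 16 mm wide (y), 26 mm deep (z: 14 to 40 mm off the face). z points out of the cover along the bolt, 35 deg from vertical; the frame turns with the knob
- hopper_mouth (a point): centre of the mouth of the mill's round steel feed hopper, at rim height, 216 mm above the bench, 165 mm behind the cover's centre; axes as the mill's. Mouth 170 mm outside, 164 mm clear; 22 mm straight collar, then a funnel down to a closed floor about 86 mm across, 74 mm below the rim
- balance: top-loading balance, fixed, cream, 250 x 190 mm, 66 mm high at the back, lower at the display in front. Origin on the bench under its centre, x from the display to the back
- pan (a point): centre of the top of the balance's flat square steel pan, 160 x 160 mm, 78 mm above the bench; axes as the balance's
- tray: stainless scoop tray, loose, about 190 g, on the balance pan, offcuts in it. Origin under the middle of its flat floor, x to the pouring nose, z up. Floor 100 x 100 mm, walls 32 mm high at the sides and back; the open nose has a lip that climbs 15 deg and ends at x = 80 mm, 10 mm up. Level handle behind: x = -50 to -122 mm, 14 mm wide, 16 mm high, axis 26 mm above the underside
- offcut_0: off-white plastic offcut, a block of 24 to 30 mm a side, about 22 g; origin at the centre of one face (the underside at the start). Slides on the tilted tray from about 25 to 36 degrees, on the lip 15 degrees more
- offcut_1: off-white plastic offcut, a block of 24 to 30 mm a side, about 22 g; origin at the centre of one face (the underside at the start). Slides on the tilted tray from about 25 to 36 degrees, on the lip 15 degrees more
- offcut_2: off-white plastic offcut, a block of 24 to 30 mm a side, about 22 g; origin at the centre of one face (the underside at the start). Slides on the tilted tray from about 25 to 36 degrees, on the lip 15 degrees more
- offcut_3: off-white plastic offcut, a block of 24 to 30 mm a side, about 22 g; origin at the centre of one face (the underside at the start). Slides on the tilted tray from about 25 to 36 degrees, on the lip 15 degrees more
- offcut_4: off-white plastic offcut, a block of 24 to 30 mm a side, about 22 g; origin at the centre of one face (the underside at the start). Slides on the tilted tray from about 25 to 36 degrees, on the lip 15 degrees more
- flask_0: stoppered glass volumetric flask beside the mill on its -y side, by the hopper, 62 mm across, 149 mm tall, loose; origin under its centre, z up
- flask_1: the same kind of flask on the mill's -y side, farther forward, by the cover
- beaker: glass beaker beside the balance, 82 mm across, 110 mm tall, loose; origin under its centre, z up
There are look-alikes about, which are no part of the job. What is shaped like the offcut_0 but pink or purple is not meant.

How it is judged (in metres and radians):
On the way, in this order (a step that is already met when the one before it is completed fails the run):
1. all three captive knobs are turned home (value of joint each of knob_upper, knob_left, knob_right above 1.48 rad), for 0.2 s.
2. all five offcuts are in the hopper (horizontal distance between each of offcut_0, offcut_1, offcut_2, offcut_3, offcut_4 and hopper_mouth below 0.082 m and z of offcut_0 in the frame of hopper_mouth between -0.1 and -0.01 m and z of offcut_1 in the frame of hopper_mouth between -0.1 and -0.01 m and z of offcut_2 in the frame of hopper_mouth between -0.1 and -0.01 m and z of offcut_3 in the frame of hopper_mouth between -0.1 and -0.01 m and z of offcut_4 in the frame of hopper_mouth between -0.1 and -0.01 m), for 0.2 s.
At the end, for the whole second after the job is handed in: All three knobs within 0.09 rad of their end stops; all five offcuts at rest in the hopper (within 82 mm of its axis, 10 mm or more below the rim); the empty tray let go, at rest and flat (0.08 rad) on the balance pan, the middle of its floor within 50 mm of the pan centre (all of step 1 and all of step 2 and horizontal distance between tray and pan below 0.05 m and z of tray in the frame of pan between -0.006 and 0.006 m and angle between tray's own z axis and vertical below 0.08 rad and linear speed of tray below 0.02 m/s and linear speed of each of offcut_0, offcut_1, offcut_2, offcut_3, offcut_4 below 0.05 m/s); the robot touches nothing.
It fails at once if an offcut is in the hopper while a knob is still slack (((horizontal distance between offcut_0 and hopper_mouth below 0.082 m and z of offcut_0 in the frame of hopper_mouth between -0.1 and -0.01 m) or (horizontal distance between offcut_1 and hopper_mouth below 0.082 m and z of offcut_1 in the frame of hopper_mouth between -0.1 and -0.01 m) or (horizontal distance between offcut_2 and hopper_mouth below 0.082 m and z of offcut_2 in the frame of hopper_mouth between -0.1 and -0.01 m) or (horizontal distance between offcut_3 and hopper_mouth below 0.082 m and z of offcut_3 in the frame of hopper_mouth between -0.1 and -0.01 m) or (horizontal distance between offcut_4 and hopper_mouth below 0.082 m and z of offcut_4 in the frame of hopper_mouth between -0.1 and -0.01 m)) and value of joint any of knob_upper, knob_left, knob_right below 1.45 rad).
It fails at once if a flask or the beaker is knocked over or shifted more than 40 mm (distance of any of flask_0, flask_1, beaker from where it was at the start of the episode above 0.04 m or angle between any of flask_0, flask_1, beaker's own z axis and vertical above 0.4 rad).
It fails at once if the tray is dropped: faster than 0.6 m/s while out of the gripper (linear speed of tray above 0.6 m/s and contact force between tray and the fingers below 0.2 N).
It fails at once if the tray is slammed on the balance (over 60 N) (contact force between tray and balance above 60 N).
It also fails if it takes over 72 s, if anything falls off the work surface, if the arm or the gripper's body presses on something with over 40 N, if the wrist force passes 120 N, or if a joint passes its speed limit or range.

## Robot

A 7-joint arm with a two-finger parallel gripper is mounted at the origin on the work surface. World frame = base frame: x ahead of the robot, y to its left, z up, the work surface at z = 0. Lengths are in m, angles in degrees, forces in N, time in s.
With the tool pointing down it reaches from about 0.4 to 0.9 m from the base axis. Payload 5.5 kg.
Tool frame: the origin (TCP) lies between the finger pads; the fingertips stand 25 mm ahead of it and the grasp point (between the pads) lies 6 mm ahead of it; z points along the fingers, y is the line along which they close (so a half turn about z gives the same grasp; the last joint's range is limited). The gripper opens to 92 mm and grips with 3 to 60 N. Pads are 19 mm wide; open, the fingers measure 130 mm over their backs; the gripper's body (75 mm by 190 mm) begins 47 mm behind the grasp point.
Start: joints at [-48.633, 28.699, -24.465, 88.831, 12.651, 65.22, -12.049], TCP at [0.288, 0.583, 0.252] pointing down, gripper open.
Joint ranges: [-164.97, 164.97], [-17.58, 116.51], [-87.97, 89.64], [11.32, 138.91], [-80.73, 260.73], [10.89, 115.49], [-147.41, 147.41]. Speed limits (degrees/s): [147.25, 147.25, 180, 180, 180, 180, 180].

## Interface

Orientations are given as a 3x3 rotation matrix whose columns are the frame's x, y, z axes.
In Python, from station import get_obs, snapshot, get_calibration, hand_in gives the robot as it stands.
- The arm moves only by the tool move_arm, never from a script. Its arguments are lists of equal length, an entry for each row: "translation": the shift along the tool's x, y, z in cm, a list of three; "angular": the turn, a rotation vector about the tool's x, y, z in degrees, a list of three. In form: {"translation": [[dx, dy, dz], ...], "angular": [[ax, ay, az], ...]}. A call has 1 to 5 rows; each row is the pose to reach, as a shift and turn from the pose commanded when the call began, along the tool's axes at that moment; what a row does not reach only later rows make up. A row lasts 1/12 s, in which the tool goes at most 41.7 mm and 7.16 degrees, less where a joint would pass 70% of its speed; a pose out of reach is approached as far as the arm can. A call with a gripper value outside its range is refused whole. "claw" is the finger opening in cm, from 0 to 9.18, set as the call begins (left out, the last holds). The fingers move at their own pace and stop on an object; the grip force is fixed at half the most. Time passes only in rows, so rows that repeat a pose let the fingers close. It gives the time, the measured TCP pose, the force, the opening and the grip force at its end, in the units of the state.
- get_obs(): the state, without advancing time (a new reading comes with each control period).
- snapshot(name): name is "scene" or "top"; returns the picture (420x560x3 uint8, red, green, blue); there is no depth.
- get_calibration(name): a dict with "fx", "fy", "cx", "cy" (pixels), "R" (3x3) and "t" (3): a world point X has camera coordinates R X + t. Camera axes: x right, y down, z forward; pixel columns grow to the right and rows downward; lengths in m; the calibration is good to about 2 mm. A picture is of the moment at which its call begins. get_calibration takes no time and is no camera call.
- hand_in(): hands the job in; it is judged then, once.
The state is a dict: "clock": time; "joint_pos": joint angles; "qd": joint speeds; "effort": joint torques, N m; "position": TCP position; "tool_rot": TCP orientation; "contact_force": force on the tool from outside, world axes, zero at the start; "wrist_torque": the same for the moment, N m; "grip_width": finger opening in m; "gripper_force": force on a finger pad.
Only numpy, scipy, OpenCV 4.12 (cv2) and the standard library are available. Lean on these libraries where they do the work, as an engineer would, in place of code of your own. Each camera call takes 0.05 s, during which the arm holds its last target. There are 200 camera calls.

## Working session

There is one attempt and no reset: what is moved stays moved. The work goes in short steps, Python scripts to look and compute and a tool call to move; the robot and the scene stay as the last step left them, time stands still between calls to the robot, and variables do not carry over. Pictures are saved under pics/ and viewed, at most 10 in all, crops included, and the job is handed in when it is done.

Besides the shell and the picture viewer there is one more tool, called after "Call:" as a command line: name --argument value ..., lists and objects as JSON in quotes. move_arm: Moves the arm, as the interface text tells. Its arguments: {"type":"object","properties":{"translation":{"type":"array"},"angular":{"type":"array"},"claw":{"type":"number"}},"required":["translation","angular"]}

```bash
ls; mkdir -p pics; python3 - <<'E'
from station import *
import cv2,numpy as np
for n in("scene","top"):
    im=snapshot(n); cv2.imwrite(f"pics/{n}0.png",im[:,:,::-1]); np.save(f"pics/{n}0.npy",im)
    c=get_calibration(n); print(n,{k:np.round(v,3).tolist() for k,v in c.items()})
o=get_obs(); print(o['position'],np.round(o['tool_rot'],3),o['clock'])
E
```

```text
pics
scene {'fx': 385.026, 'fy': 385.026, 'cx': 278.408, 'cy': 214.625, 'R': [[0.447, 0.895, -0.016], [0.497, -0.263, -0.827], [-0.744, 0.361, -0.562]], 't': [-0.21, -0.169, 1.365]}
top {'fx': 472.917, 'fy': 472.917, 'cx': 286.27, 'cy': 206.345, 'R': [[0.003, -0.999, 0.035], [-0.986, -0.009, -0.166], [0.166, -0.034, -0.985]], 't': [-0.078, 0.586, 1.027]}
[0.28770072 0.58222234 0.25077217] [[-0.897  0.443 -0.001]
 [ 0.443  0.897 -0.002]
 [ 0.    -0.002 -1.   ]] 0.1
```

View pics/scene0.png

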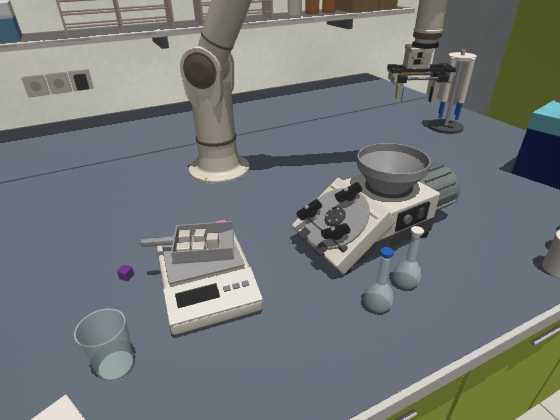

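View pics/top0.png

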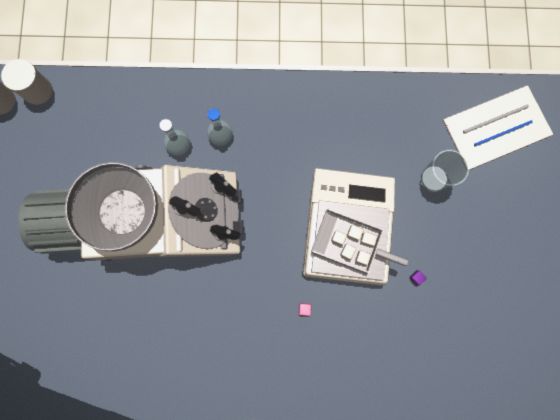

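The scene picture shows the mill (hopper 393,165; cover 335,218), the balance with the tray (205,242; handle left), the beaker (105,345) and the flasks (380,290; 407,265). In the top view: hopper (113,207), cover (207,210), tray (348,243) with its handle to (405,260). I'll zoom in on both for detail.

```bash
cat > h.py <<'E'
from station import *
import cv2,numpy as np
C={n:get_calibration(n) for n in("scene","top")}
def ray(n,u,v):
    c=C[n];R=np.array(c['R']);t=np.array(c['t'])
    d=R.T@np.array([(u-c['cx'])/c['fx'],(v-c['cy'])/c['fy'],1]);return -R.T@t,d
def onz(n,u,v,z):
    o,d=ray(n,u,v);return o+d*(z-o[2])/d[2]
def onplane(n,u,v,p,nn):
    o,d=ray(n,u,v);return o+d*((p-o)@nn)/(d@nn)
def proj(n,X):
    c=C[n];x=np.array(c['R'])@np.array(X)+np.array(c['t']);return np.array([c['fx']*x[0]/x[2]+c['cx'],c['fy']*x[1]/x[2]+c['cy']])
def two(a,b):
    (o1,d1),(o2,d2)=ray("scene",*a),ray("top",*b)
    A=np.c_[d1,-d2];s=np.linalg.lstsq(A,o2-o1,rcond=None)[0]
    p,q=o1+d1*s[0],o2+d2*s[1];return (p+q)/2,np.linalg.norm(p-q)
E
python3 - <<'E'
from h import *
a=np.load('pics/top0.npy')[150:270,60:250];b=np.load('pics/top0.npy')[160:290,290:420];c=np.load('pics/scene0.npy')[170:275,285:445]
f=lambda i,s:cv2.resize(i,None,fx=s,fy=s,interpolation=cv2.INTER_CUBIC)[:,:,::-1]
cv2.imwrite('pics/a.png',f(a,4));cv2.imwrite('pics/b.png',f(b,4));cv2.imwrite('pics/c.png',f(c,5))
E
```

```text
(no output)
```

View pics/a.png

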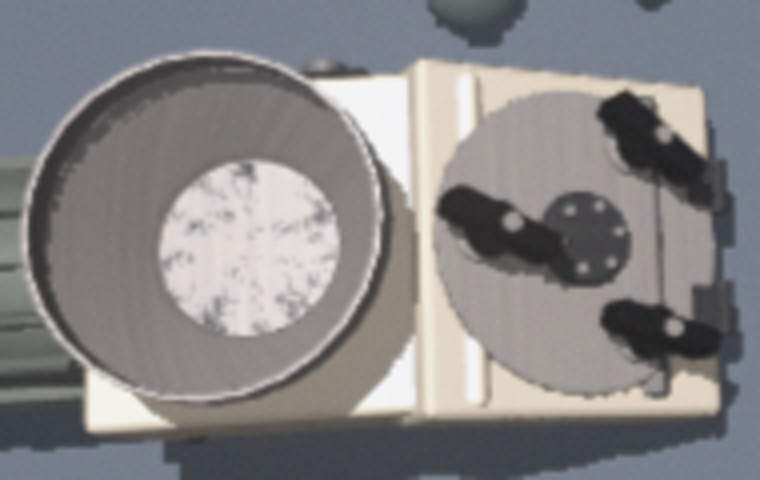

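View pics/b.png

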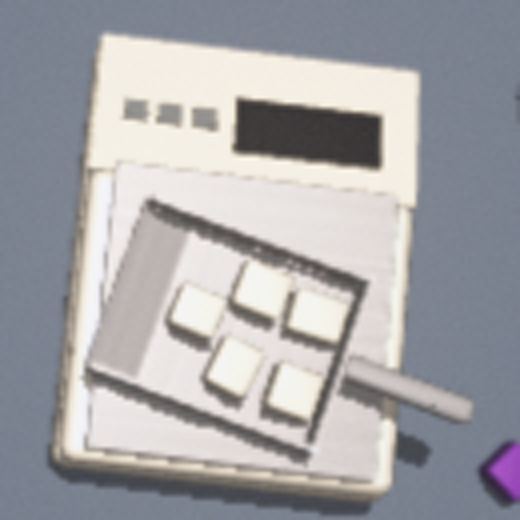

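View pics/c.png

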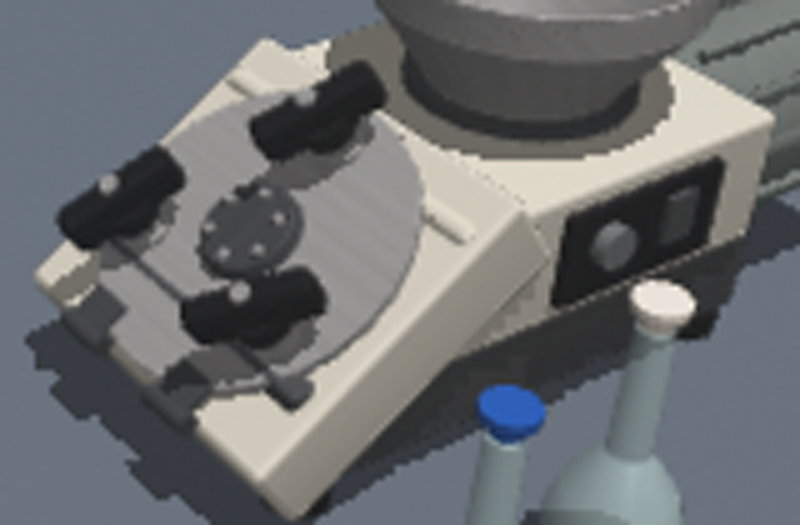

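```bash
python3 - <<'E'
from h import *
np.set_printoptions(precision=4,suppress=True)
T=lambda u,v:(60+u/4,150+v/4); S=lambda u,v:(285+u/5,170+v/5); B=lambda u,v:(290+u/4,160+v/4)
dots={'up':(S(305,97),T(512,221)),'left':(S(108,184),T(674,327)),'right':(S(240,290),T(664,134))}
P={}
for k,(s,t) in dots.items(): P[k],e=two(s,t); print(k,P[k],e)
m=sum(P.values())/3; n=np.cross(P['left']-P['up'],P['right']-P['up']);n/=np.linalg.norm(n);n*=np.sign(n[2])
print('mean',m,'n',n,'tilt',np.degrees(np.arccos(n[2])),'face c',m-.04*n,[np.linalg.norm(P[k]-m) for k in P])
hm=onz('top',*T(203,227),.216);print('hopper',hm)
xd=hm-(m-.04*n);xd[2]=0;print('d',np.linalg.norm(xd),'yaw',np.degrees(np.arctan2(xd[1],xd[0])))
lr=P['right']-P['left'];print('yaw from knobs',np.degrees(np.arctan2(lr[1],lr[0]))+90)
print('balance', [onz('top',*B(*p),.078)[:2] for p in ((118,162),(400,197),(372,478),(88,447))])
print('handle',[onz('top',*B(*p),.112)[:2] for p in((352,368),(468,408))])
print('walltop',[onz('top',*B(*p),.110)[:2] for p in((152,203),(366,282),(313,455),(92,371))])
for k,e in {'up':((455,198),(580,272)),'left':((620,318),(718,344)),'right':((615,102),(710,178))}.items():
    q=[onplane('top',*T(*p),P[k]-.008*n,n) for p in e]; print(k,q,np.linalg.norm(q[1]-q[0]))
E
```

```text
up [0.5679 0.1287 0.1671] 0.002185933172897522
left [0.5209 0.0513 0.1155] 0.0032957933716856735
right [0.6248 0.0589 0.1166] 0.0032276141427259753
mean [0.5712 0.0796 0.1331] n [ 0.0325 -0.5678  0.8225] tilt 34.66411267013641 face c [0.5699 0.1023 0.1002] [np.float64(0.05983061471476825), np.float64(0.06036130402749329), np.float64(0.05973964915745957)]
hopper [0.5548 0.2647 0.216 ]
d 0.16306464618995412 yaw 95.30089438424068
yaw from knobs 94.2039165348837
balance [array([ 0.5959, -0.1474]), array([ 0.5775, -0.3052]), array([ 0.4224, -0.2847]), array([ 0.4384, -0.1297])]
handle [array([ 0.4796, -0.2676]), array([ 0.4588, -0.329 ])]
walltop [array([ 0.5678, -0.1622]), array([ 0.5259, -0.277 ]), array([ 0.4338, -0.246 ]), array([ 0.4774, -0.1293])]
up [array([0.5774, 0.1551, 0.1752]), array([0.5461, 0.0971, 0.1364])] 0.07641895652636607
left [array([0.5238, 0.0773, 0.1236]), array([0.514 , 0.0281, 0.09  ])] 0.060396511137607446
right [array([0.6397, 0.0833, 0.1232]), array([0.6052, 0.0342, 0.0906])] 0.06822580523376327
```

```bash
cat > plan.py <<'E'
# plan rows from the commanded pose; pose stored in cmd.npz
from h import *
from scipy.spatial.transform import Rotation as Ro, Slerp
import json,os
yaw=np.radians(94.8); xm=np.array([np.cos(yaw),np.sin(yaw),0]); ym=np.array([-np.sin(yaw),np.cos(yaw),0]); Z=np.array([0,0,1.])
s,c=np.sin(np.radians(35)),np.cos(np.radians(35))
n=-s*xm+c*Z; up=c*xm+s*Z; fc=np.array([.570,.1015,.103])
K={k:fc+.06*(np.cos(a)*up+np.sin(a)*ym) for k,a in (('up',0),('left',2*np.pi/3),('right',-2*np.pi/3))}
def grip(k,deg,h):  # tool pose at knob k for bar angle deg, grasp point h off the face
    a=np.radians(deg); x=np.cos(a)*up-np.sin(a)*ym
    return K[k]+n*(h+.006), np.c_[x,np.cross(-n,x),-n]
def start():
    if os.path.exists('cmd.npz'): d=np.load('cmd.npz');return d['p'],d['R']
    o=get_obs();return np.array(o['position']),np.array(o['tool_rot'])
def plan(segs,save=True):
    # segs: list of (p,R,claw or None,dist/row m,hold rows); prints calls
    p,R=start()
    for (q,Q,claw,step,hold) in segs:
        w=Ro.from_matrix(R.T@Q).magnitude()*57.3
        N=max(1,int(np.ceil(max(np.linalg.norm(q-p)/step,w/6.5))))
        sl=Slerp([0,1],Ro.from_matrix([R,Q]))
        f=[(i+1)/N for i in range(N)]+[1]*hold; p0,R0=p,R
        for i in range(0,len(f),5):
            tr,an=[],[]
            for g in f[i:i+5]:
                t=np.round(R.T@(p0+(q-p0)*g-p)*100,1)+0.; a=np.round(Ro.from_matrix(R.T@sl(g).as_matrix()).as_rotvec()*57.29578*2)/2+0.
                tr.append(t.tolist());an.append(a.tolist())
            d={"translation":tr,"angular":an}
            if claw is not None and i==0:d["claw"]=claw
            print(json.dumps(d))
            p=p+R@t/100; R=R@Ro.from_rotvec(a/57.29578).as_matrix()
    if save: np.savez('cmd.npz',p=p,R=R)
def obs():
    o=get_obs();p,R=start()
    print('t',round(o['clock'],2),'p',np.round(o['position'],4),'err mm',np.round((o['position']-p)*1e3,1),'deg',np.round(Ro.from_matrix(R.T@o['tool_rot']).as_rotvec()*57.3,1),'q',np.round(o['joint_pos'],0),'F',np.round(o['contact_force'],1),'w',round(o['grip_width'],4),'gf',round(o['gripper_force'],1))
E
python3 - <<'E'
from plan import *
np.set_printoptions(precision=3,suppress=True)
T=lambda u,v:(60+u/4,150+v/4)
for k in K:print(k,K[k]+.04*n)
print('flask caps',onz('top',166,125,.149),onz('top',214,115,.149),'beaker',onz('top',450,167,.11))
p,R=start()
g=grip('up',28,.095)
plan([(np.array([.29,.55,.40]),R,4.5,.04,0),(np.array([.45,.25,.42]),R,None,.04,0),(np.array([.56,.02,.35]),g[1],None,.035,0),(*g,None,.035,1)])
E
```

```text
up [0.568 0.128 0.17 ]
left [0.522 0.05  0.119]
right [0.626 0.058 0.119]
flask caps [0.742 0.183 0.149] [0.765 0.083 0.149] beaker [ 0.668 -0.434  0.11 ]
{"translation": [[-0.4, -0.7, -3.7], [-0.8, -1.4, -7.5], [-1.2, -2.1, -11.2], [-1.6, -2.8, -14.9]], "angular": [[0.0, 0.0, 0.0], [0.0, 0.0, 0.0], [0.0, 0.0, 0.0], [0.0, 0.0, 0.0]], "claw": 4.5}
{"translation": [[-3.1, -2.2, -0.2], [-6.1, -4.4, -0.4], [-9.2, -6.6, -0.7], [-12.3, -8.8, -0.9], [-15.4, -11.0, -1.1]], "angular": [[0.0, 0.0, 0.0], [0.0, 0.0, 0.0], [0.0, 0.0, 0.0], [0.0, 0.0, 0.0], [0.0, 0.0, 0.0]]}
{"translation": [[-3.0, -2.2, -0.2], [-6.1, -4.4, -0.4], [-9.2, -6.6, -0.7], [-12.3, -8.8, -0.9]], "angular": [[0.0, 0.0, 0.0], [0.0, 0.0, 0.0], [0.0, 0.0, 0.0], [0.0, 0.0, 0.0]]}
{"translation": [[-1.3, -1.1, 0.5], [-2.7, -2.1, 0.9], [-4.0, -3.2, 1.4], [-5.3, -4.2, 1.9], [-6.7, -5.3, 2.3]], "angular": [[-0.5, 2.5, 5.5], [-1.5, 5.0, 11.0], [-2.0, 7.5, 17.0], [-3.0, 10.0, 22.5], [-3.5, 12.5, 28.0]]}
{"translation": [[-1.7, -0.3, 0.1], [-3.4, -0.6, 0.2], [-5.2, -0.9, 0.3], [-6.9, -1.2, 0.4], [-8.6, -1.5, 0.5]], "angular": [[-0.5, 2.5, 5.5], [-1.5, 5.0, 11.0], [-2.0, 7.5, 17.0], [-2.5, 10.0, 22.5], [-3.5, 12.5, 28.0]]}
{"translation": [[-1.7, 0.6, -0.3], [-3.3, 1.1, -0.6], [-5.0, 1.7, -0.9], [-6.6, 2.3, -1.2], [-8.3, 2.8, -1.5]], "angular": [[-0.5, 2.0, 5.5], [-1.5, 4.5, 11.0], [-2.0, 7.0, 16.5], [-3.0, 9.5, 22.5], [-3.5, 12.0, 28.0]]}
{"translation": [[-0.1, 0.4, 3.0], [-0.2, 0.9, 5.9], [-0.3, 1.3, 8.9], [-0.4, 1.8, 11.8], [-0.5, 2.2, 14.8]], "angular": [[0.0, 0.0, 0.0], [0.0, 0.0, 0.0], [0.0, 0.0, 0.0], [0.0, 0.0, 0.0], [0.0, 0.0, 0.0]]}
{"translation": [[0.0, 0.0, 0.0]], "angular": [[0.0, 0.0, 0.0]]}
```

Call:
move_arm --translation '[[-0.4,-0.7,-3.7],[-0.8,-1.4,-7.5],[-1.2,-2.1,-11.2],[-1.6,-2.8,-14.9]]' --angular '[[0,0,0],[0,0,0],[0,0,0],[0,0,0]]' --claw 4.5

```text
clock: 0.43
position: [0.2895, 0.5498, 0.4017]
tool_rot: [[-0.897, 0.443, -0.001], [0.443, 0.897, -0.001], [0.0, -0.001, -1.0]]
contact_force: [1.0, 0.6, 0.1]
grip_width: 0.0697
gripper_force: 0.0
```

Call:
move_arm --translation '[[-3.1,-2.2,-0.2],[-6.1,-4.4,-0.4],[-9.2,-6.6,-0.7],[-12.3,-8.8,-0.9],[-15.4,-11.0,-1.1]]' --angular '[[0,0,0],[0,0,0],[0,0,0],[0,0,0],[0,0,0]]'

```text
clock: 0.85
position: [0.3795, 0.3819, 0.4116]
tool_rot: [[-0.897, 0.443, -0.0], [0.443, 0.897, -0.0], [0.0, -0.0, -1.0]]
contact_force: [1.6, -0.4, -0.6]
grip_width: 0.0455
gripper_force: 0.0
```

Call:
move_arm --translation '[[-3.0,-2.2,-0.2],[-6.1,-4.4,-0.4],[-9.2,-6.6,-0.7],[-12.3,-8.8,-0.9]]' --angular '[[0,0,0],[0,0,0],[0,0,0],[0,0,0]]'

```text
clock: 1.18
position: [0.4508, 0.2485, 0.4207]
tool_rot: [[-0.897, 0.443, -0.0], [0.443, 0.897, -0.0], [0.0, -0.0, -1.0]]
contact_force: [0.3, 1.0, 0.4]
grip_width: 0.0451
gripper_force: 0.0
```

Call:
move_arm --translation '[[-1.3,-1.1,0.5],[-2.7,-2.1,0.9],[-4.0,-3.2,1.4],[-5.3,-4.2,1.9],[-6.7,-5.3,2.3]]' --angular '[[-0.5,2.5,5.5],[-1.5,5.0,11.0],[-2.0,7.5,17.0],[-3.0,10.0,22.5],[-3.5,12.5,28.0]]'

```text
clock: 1.6
position: [0.4871, 0.1724, 0.3972]
tool_rot: [[-0.564, 0.816, -0.126], [0.795, 0.578, 0.186], [0.225, 0.005, -0.974]]
contact_force: [-0.5, 0.1, 0.5]
grip_width: 0.0451
gripper_force: 0.0
```

Call:
move_arm --translation '[[-1.7,-0.3,0.1],[-3.4,-0.6,0.2],[-5.2,-0.9,0.3],[-6.9,-1.2,0.4],[-8.6,-1.5,0.5]]' --angular '[[-0.5,2.5,5.5],[-1.5,5.0,11.0],[-2.0,7.5,17.0],[-2.5,10.0,22.5],[-3.5,12.5,28.0]]'

```text
clock: 2.02
position: [0.5234, 0.0965, 0.3729]
tool_rot: [[-0.082, 0.986, -0.142], [0.907, 0.133, 0.399], [0.412, -0.096, -0.906]]
contact_force: [0.6, -1.0, 0.2]
grip_width: 0.0448
gripper_force: 0.0
```

Call:
move_arm --translation '[[-1.7,0.6,-0.3],[-3.3,1.1,-0.6],[-5.0,1.7,-0.9],[-6.6,2.3,-1.2],[-8.3,2.8,-1.5]]' --angular '[[-0.5,2.0,5.5],[-1.5,4.5,11.0],[-2.0,7.0,16.5],[-3.0,9.5,22.5],[-3.5,12.0,28.0]]'

```text
clock: 2.43
position: [0.5603, 0.0191, 0.3499]
tool_rot: [[0.413, 0.91, -0.047], [0.758, -0.315, 0.572], [0.506, -0.271, -0.819]]
contact_force: [-0.6, -0.3, 0.5]
grip_width: 0.0451
gripper_force: 0.0
```

Call:
move_arm --translation '[[-0.1,0.4,3.0],[-0.2,0.9,5.9],[-0.3,1.3,8.9],[-0.4,1.8,11.8],[-0.5,2.2,14.8]]' --angular '[[0,0,0],[0,0,0],[0,0,0],[0,0,0],[0,0,0]]'

```text
clock: 2.85
position: [0.571, 0.0941, 0.2192]
tool_rot: [[0.408, 0.912, -0.048], [0.76, -0.311, 0.57], [0.505, -0.269, -0.82]]
contact_force: [0.6, -0.6, -0.0]
grip_width: 0.0449
gripper_force: 0.0
```

Call:
move_arm --translation '[[0,0,0]]' --angular '[[0,0,0]]'

```text
clock: 2.93
position: [0.5671, 0.0977, 0.2156]
tool_rot: [[0.409, 0.911, -0.059], [0.761, -0.305, 0.572], [0.503, -0.278, -0.818]]
contact_force: [-2.2, 0.9, -0.8]
grip_width: 0.045
gripper_force: 0.0
```

```bash
python3 - <<'E'
from plan import *
obs()
plan([(*grip('up',28,.030),None,.025,1),(*grip('up',28,.030),1.0,.02,5)])
E
```

```text
t 2.93 p [0.5671 0.0977 0.2156] err mm [-3.7  4.7 -4.7] deg [ 0.6 -0.   0. ] q [  4.  27.   3. 103. -40.  65.   6.] F [-2.2  0.9 -0.8] w 0.045 gf 0.0
{"translation": [[0.0, 0.0, 2.2], [0.0, 0.0, 4.3], [0.0, 0.0, 6.5], [0.0, 0.0, 6.5]], "angular": [[0.0, 0.0, 0.0], [0.0, 0.0, 0.0], [0.0, 0.0, 0.0], [0.0, 0.0, 0.0]]}
{"translation": [[0.0, 0.0, 0.0], [0.0, 0.0, 0.0], [0.0, 0.0, 0.0], [0.0, 0.0, 0.0], [0.0, 0.0, 0.0]], "angular": [[0.0, 0.0, 0.0], [0.0, 0.0, 0.0], [0.0, 0.0, 0.0], [0.0, 0.0, 0.0], [0.0, 0.0, 0.0]], "claw": 1.0}
{"translation": [[0.0, 0.0, 0.0]], "angular": [[0.0, 0.0, 0.0]]}
```

Call:
move_arm --translation '[[0,0,1.5],[0,0,3.0],[0,0,4.5],[0,0,5.5],[0,0,6.0]]' --angular '[[0,0,0],[0,0,0],[0,0,0],[0,0,0],[0,0,0]]'

```text
clock: 3.35
position: [0.5678, 0.1282, 0.1713]
tool_rot: [[0.408, 0.912, -0.049], [0.761, -0.31, 0.571], [0.505, -0.27, -0.82]]
contact_force: [0.0, -0.5, 0.3]
grip_width: 0.0452
gripper_force: 0.0
```

Call:
move_arm --translation '[[0,0,0.3],[0,0,0.5],[0,0,0.5]]' --angular '[[0,0,0],[0,0,0],[0,0,0]]'

```text
clock: 3.6
position: [0.5683, 0.1304, 0.1678]
tool_rot: [[0.408, 0.912, -0.047], [0.76, -0.311, 0.57], [0.506, -0.268, -0.82]]
contact_force: [-0.4, 0.3, 0.1]
grip_width: 0.0448
gripper_force: 0.0
```

```bash
python3 - <<'E'
from plan import *
obs()
im=np.hstack([snapshot('scene')[150:270,280:440],snapshot('top')[150:270,120:280]])
cv2.imwrite('pics/d.png',cv2.resize(im,None,fx=2.5,fy=2.5,interpolation=cv2.INTER_CUBIC)[:,:,::-1])
E
```

```text
t 3.6 p [0.5683 0.1304 0.1678] err mm [0.6 0.4 0.8] deg [-0.   0.1 -0. ] q [  2.  31.   2. 105. -43.  59.   8.] F [-0.4  0.3  0.1] w 0.0448 gf 0.0
```

View pics/d.png

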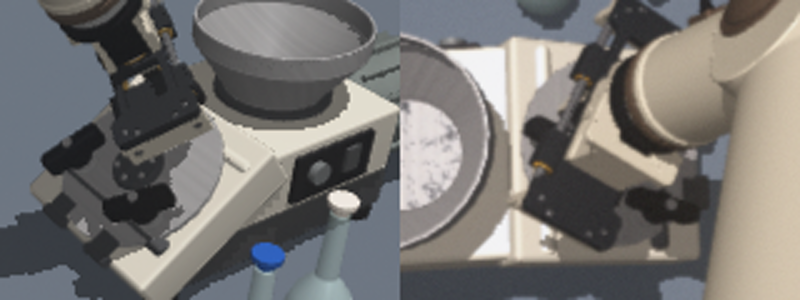

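The picture shows the gripper over the upper knob (left panel around 155,90) and well clear of the flasks. I'll close it now and check the width against 16 mm.

Call:
move_arm --translation '[[0,0,0],[0,0,0],[0,0,0],[0,0,0],[0,0,0]]' --angular '[[0,0,0],[0,0,0],[0,0,0],[0,0,0],[0,0,0]]' --claw 1.0

```text
clock: 4.12
position: [0.5678, 0.1308, 0.1676]
tool_rot: [[0.408, 0.912, -0.048], [0.76, -0.31, 0.571], [0.505, -0.269, -0.82]]
contact_force: [-1.0, -0.9, 1.5]
grip_width: 0.0183
gripper_force: 30.0
```

Call:
move_arm --translation '[[0,0,0],[0,0,0]]' --angular '[[0,0,0],[0,0,5]]'

```text
clock: 4.28
position: [0.5677, 0.1308, 0.1676]
tool_rot: [[0.485, 0.873, -0.048], [0.731, -0.375, 0.571], [0.48, -0.312, -0.82]]
contact_force: [-1.6, -0.2, 1.8]
grip_width: 0.0176
gripper_force: 30.0
```

Call:
move_arm --translation '[[0,0,0],[0,0,0],[0,0,0],[0,0,0],[0,0,0]]' --angular '[[0,0,6],[0,0,12],[0,0,18],[0,0,24],[0,0,30]]'

```text
clock: 4.7
position: [0.5676, 0.1308, 0.1677]
tool_rot: [[0.859, 0.509, -0.049], [0.442, -0.692, 0.571], [0.257, -0.512, -0.82]]
contact_force: [-1.8, 0.3, 2.2]
grip_width: 0.0176
gripper_force: 30.0
```

Call:
move_arm --translation '[[0,0,0],[0,0,0],[0,0,0],[0,0,0],[0,0,0]]' --angular '[[0,0,5],[0,0,10],[0,0,15],[0,0,19],[0,0,22]]'

```text
clock: 5.12
position: [0.5675, 0.131, 0.1677]
tool_rot: [[0.987, 0.152, -0.049], [0.152, -0.807, 0.571], [0.047, -0.571, -0.82]]
contact_force: [-1.6, -0.7, 3.2]
grip_width: 0.0177
gripper_force: 30.0
```

```bash
python3 - <<'E'
from plan import *
p,R=start(); np.savez('cmd.npz',p=p,R=R@Ro.from_rotvec([0,0,np.radians(57)]).as_matrix())
obs();print(get_obs()['wrist_torque'], np.round(n,3), np.round(get_obs()['tool_rot'],3))
E
```

```text
t 5.12 p [0.5675 0.131  0.1677] err mm [-0.2  1.   0.8] deg [ 0.1 -0.   0.1] q [ -6.  31.  12. 105. -48.  62. -45.] F [-1.6 -0.7  3.2] w 0.0177 gf 30.0
[-0.37092146  0.44159066  0.39407264] [ 0.048 -0.572  0.819] [[ 0.987  0.152 -0.049]
 [ 0.152 -0.807  0.571]
 [ 0.047 -0.571 -0.82 ]]
```

Call:
move_arm --translation '[[0,0,0],[0,0,0],[0,0,0]]' --angular '[[0,0,2],[0,0,4],[0,0,6]]'

```text
clock: 5.37
position: [0.5675, 0.131, 0.1678]
tool_rot: [[0.998, 0.049, -0.049], [0.068, -0.818, 0.571], [-0.012, -0.573, -0.819]]
contact_force: [-2.9, -1.3, 2.5]
grip_width: 0.0175
gripper_force: 30.0
```

```bash
python3 - <<'E'
from plan import *
p,R=start(); np.savez('cmd.npz',p=p,R=R@Ro.from_rotvec([0,0,np.radians(6)]).as_matrix())
obs();print(np.array(get_obs()['wrist_torque'])@n)
E
```

```text
t 5.37 p [0.5675 0.131  0.1678] err mm [-0.2  1.   0.8] deg [ 0.1 -0.   0. ] q [ -7.  31.  13. 105. -48.  62. -51.] F [-2.9 -1.3  2.5] w 0.0175 gf 30.0
0.03658180728227497
```

Call:
move_arm --translation '[[0,0,0],[0,0,0],[0,0,0]]' --angular '[[0,0,2],[0,0,4],[0,0,4]]'

```text
clock: 5.62
position: [0.5676, 0.1311, 0.1678]
tool_rot: [[0.999, -0.02, -0.049], [0.012, -0.821, 0.571], [-0.051, -0.571, -0.819]]
contact_force: [-2.2, -0.5, 3.8]
grip_width: 0.0182
gripper_force: 30.0
```

```bash
python3 - <<'E'
from plan import *
p,R=start(); np.savez('cmd.npz',p=p,R=R@Ro.from_rotvec([0,0,np.radians(4)]).as_matrix())
obs();print(np.array(get_obs()['wrist_torque'])@n)
E
```

```text
t 5.62 p [0.5676 0.1311 0.1678] err mm [-0.1  1.1  0.8] deg [ 0.1 -0.   0. ] q [ -7.  31.  14. 105. -48.  62. -55.] F [-2.2 -0.5  3.8] w 0.0182 gf 30.0
0.02088736962073855
```

Call:
move_arm --translation '[[0,0,0],[0,0,0],[0,0,0]]' --angular '[[0,0,3],[0,0,6],[0,0,6]]'

```text
clock: 5.87
position: [0.568, 0.1311, 0.1678]
tool_rot: [[0.991, -0.122, -0.048], [-0.073, -0.818, 0.571], [-0.109, -0.562, -0.82]]
contact_force: [-1.8, -0.6, 2.9]
grip_width: 0.0188
gripper_force: 31.8
```

```bash
python3 - <<'E'
from plan import *
p,R=start(); np.savez('cmd.npz',p=p,R=R@Ro.from_rotvec([0,0,np.radians(6)]).as_matrix())
obs();print(np.array(get_obs()['wrist_torque'])@n)
plan([(*grip('up',95,.030),4.5,.02,3),(*grip('up',95,.085),None,.015,0),(*grip('left',16,.085),None,.02,3),(*grip('left',16,.036),None,.02,0),(*grip('left',16,.030),None,.003,2),(*grip('left',16,.030),1.0,.003,6)])
E
```

```text
t 5.87 p [0.568  0.1311 0.1678] err mm [0.2 1.1 0.8] deg [ 0.1  0.  -0.1] q [ -8.  31.  15. 105. -49.  62. -60.] F [-1.8 -0.6  2.9] w 0.0188 gf 31.8
0.48617600141499734
{"translation": [[0.0, 0.0, 0.0], [0.0, 0.0, 0.0], [0.0, 0.0, 0.0], [0.0, 0.0, 0.0]], "angular": [[0.0, 0.0, -6.0], [0.0, 0.0, -6.0], [0.0, 0.0, -6.0], [0.0, 0.0, -6.0]], "claw": 4.5}
{"translation": [[0.0, 0.0, -1.4], [0.0, 0.0, -2.8], [0.0, 0.0, -4.1], [0.0, 0.0, -5.5]], "angular": [[0.0, 0.0, 0.0], [0.0, 0.0, 0.0], [0.0, 0.0, 0.0], [0.0, 0.0, 0.0]]}
{"translation": [[-0.3, 0.7, 0.0], [-0.7, 1.5, 0.0], [-1.0, 2.2, 0.0], [-1.4, 2.9, 0.0], [-1.7, 3.6, 0.0]], "angular": [[0.0, 0.0, -6.0], [0.0, 0.0, -12.0], [0.0, 0.0, -18.0], [0.0, 0.0, -24.5], [0.0, 0.0, -30.5]]}
{"translation": [[-0.7, 0.5, 0.0], [-1.3, 0.9, 0.0], [-2.0, 1.4, 0.0], [-2.6, 1.9, 0.0], [-3.3, 2.3, 0.0]], "angular": [[0.0, 0.0, -6.0], [0.0, 0.0, -12.0], [0.0, 0.0, -18.0], [0.0, 0.0, -24.0], [0.0, 0.0, -30.5]]}
{"translation": [[-0.8, 0.1, 0.0], [-1.6, 0.1, 0.0], [-2.4, 0.2, 0.0], [-2.4, 0.2, 0.0], [-2.4, 0.2, 0.0]], "angular": [[0.0, 0.0, -6.0], [0.0, 0.0, -12.0], [0.0, 0.0, -18.0], [0.0, 0.0, -18.0], [0.0, 0.0, -18.0]]}
{"translation": [[0.0, 0.0, 0.0]], "angular": [[0.0, 0.0, 0.0]]}
{"translation": [[0.0, 0.0, 1.6], [0.0, 0.0, 3.3], [0.0, 0.0, 4.9]], "angular": [[0.0, 0.0, 0.0], [0.0, 0.0, 0.0], [0.0, 0.0, 0.0]]}
{"translation": [[0.0, 0.0, 0.2], [0.0, 0.0, 0.4], [0.0, 0.0, 0.6], [0.0, 0.0, 0.6], [0.0, 0.0, 0.6]], "angular": [[0.0, 0.0, 0.0], [0.0, 0.0, 0.0], [0.0, 0.0, 0.0], [0.0, 0.0, 0.0], [0.0, 0.0, 0.0]]}
{"translation": [[0.0, 0.0, 0.0], [0.0, 0.0, 0.0], [0.0, 0.0, 0.0], [0.0, 0.0, 0.0], [0.0, 0.0, 0.0]], "angular": [[0.0, 0.0, 0.0], [0.0, 0.0, 0.0], [0.0, 0.0, 0.0], [0.0, 0.0, 0.0], [0.0, 0.0, 0.0]], "claw": 1.0}
{"translation": [[0.0, 0.0, 0.0], [0.0, 0.0, 0.0]], "angular": [[0.0, 0.0, 0.0], [0.0, 0.0, 0.0]]}
```

Call:
move_arm --translation '[[0,0,0],[0,0,0],[0,0,0],[0,0,0],[0,0,0]]' --angular '[[0,0,0],[0,0,0],[0,0,0],[0,0,0],[0,0,-6]]' --claw 4.5

```text
clock: 6.28
position: [0.568, 0.1306, 0.1671]
tool_rot: [[0.999, -0.019, -0.048], [0.011, -0.821, 0.57], [-0.05, -0.57, -0.82]]
contact_force: [-0.5, 0.1, -0.3]
grip_width: 0.0442
gripper_force: 0.0
```

Call:
move_arm --translation '[[0,0,-1.4],[0,0,-2.8],[0,0,-4.1],[0,0,-5.5]]' --angular '[[0,0,0],[0,0,0],[0,0,0],[0,0,0]]'

```text
clock: 6.62
position: [0.5711, 0.0978, 0.2142]
tool_rot: [[0.999, -0.021, -0.046], [0.009, -0.821, 0.57], [-0.05, -0.57, -0.82]]
contact_force: [0.3, 0.1, -0.0]
grip_width: 0.0449
gripper_force: 0.0
```

Call:
move_arm --translation '[[-0.3,0.7,0.0],[-0.7,1.5,0.0],[-1.0,2.2,0.0],[-1.4,2.9,0.0],[-1.7,3.6,0.0]]' --angular '[[0,0,-6.0],[0,0,-12.0],[0,0,-18.0],[0,0,-24.5],[0,0,-30.5]]'

```text
clock: 7.03
position: [0.5533, 0.0681, 0.194]
tool_rot: [[0.868, 0.494, -0.046], [0.429, -0.701, 0.57], [0.25, -0.515, -0.82]]
contact_force: [-0.4, 1.4, -0.4]
grip_width: 0.045
gripper_force: 0.0
```

Call:
move_arm --translation '[[-0.7,0.5,0.0],[-1.3,0.9,0.0],[-2.0,1.4,0.0],[-2.6,1.9,0.0],[-3.3,2.3,0.0]]' --angular '[[0,0,-6.0],[0,0,-12.0],[0,0,-18.0],[0,0,-24.0],[0,0,-30.5]]'

```text
clock: 7.45
position: [0.5361, 0.0378, 0.1739]
tool_rot: [[0.498, 0.866, -0.045], [0.725, -0.387, 0.57], [0.476, -0.316, -0.82]]
contact_force: [0.2, 0.3, -0.2]
grip_width: 0.0452
gripper_force: 0.0
```

Call:
move_arm --translation '[[-0.8,0.1,0.0],[-1.6,0.1,0.0],[-2.4,0.2,0.0],[-2.4,0.2,0.0],[-2.4,0.2,0.0]]' --angular '[[0,0,-6.0],[0,0,-12.0],[0,0,-18.0],[0,0,-18.0],[0,0,-18.0]]'

```text
clock: 7.87
position: [0.5257, 0.02, 0.1616]
tool_rot: [[0.214, 0.976, -0.046], [0.808, -0.151, 0.57], [0.55, -0.159, -0.82]]
contact_force: [-0.0, 0.3, 0.1]
grip_width: 0.0448
gripper_force: 0.0
```

Call:
move_arm --translation '[[0,0,1.6],[0,0,3.3],[0,0,4.9]]' --angular '[[0,0,0],[0,0,0],[0,0,0]]'

```text
clock: 8.12
position: [0.5239, 0.0496, 0.1212]
tool_rot: [[0.212, 0.976, -0.046], [0.808, -0.149, 0.57], [0.55, -0.158, -0.82]]
contact_force: [-0.7, -0.2, 0.6]
grip_width: 0.0452
gripper_force: 0.0
```

Call:
move_arm --translation '[[0,0,0.2],[0,0,0.4],[0,0,0.6],[0,0,0.6],[0,0,0.6]]' --angular '[[0,0,0],[0,0,0],[0,0,0],[0,0,0],[0,0,0]]'

```text
clock: 8.53
position: [0.5233, 0.052, 0.1164]
tool_rot: [[0.21, 0.977, -0.046], [0.808, -0.147, 0.57], [0.55, -0.157, -0.82]]
contact_force: [0.1, -0.9, -0.2]
grip_width: 0.0449
gripper_force: 0.0
```

Call:
move_arm --translation '[[0,0,0],[0,0,0],[0,0,0],[0,0,0],[0,0,0]]' --angular '[[0,0,0],[0,0,0],[0,0,0],[0,0,0],[0,0,0]]' --claw 1.0

```text
clock: 8.95
position: [0.5213, 0.0528, 0.1158]
tool_rot: [[0.209, 0.977, -0.05], [0.808, -0.144, 0.571], [0.551, -0.16, -0.819]]
contact_force: [-3.6, -2.1, 4.3]
grip_width: 0.0176
gripper_force: 30.0
```

```bash
python3 - <<'E'
from plan import *
obs();print(np.array(get_obs()['wrist_torque'])@n)
E
```

```text
t 8.95 p [0.5213 0.0528 0.1158] err mm [-1.   1.   0.4] deg [ 0.1  0.1 -0. ] q [ 11.  33.   1. 110. -42.  57.  31.] F [-3.6 -2.1  4.3] w 0.0176 gf 30.0
-0.03942390430726856
```

Call:
move_arm --translation '[[0,0,0],[0,0,0],[0,0,0],[0,0,0],[0,0,0]]' --angular '[[0,0,6],[0,0,12],[0,0,18],[0,0,24],[0,0,30]]'

```text
clock: 9.37
position: [0.5207, 0.0526, 0.1165]
tool_rot: [[0.673, 0.738, -0.051], [0.625, -0.531, 0.572], [0.395, -0.417, -0.819]]
contact_force: [-8.6, -3.8, 9.5]
grip_width: 0.0156
gripper_force: 68.0
```

Call:
move_arm --translation '[[0,0,0],[0,0,0],[0,0,0],[0,0,0],[0,0,0]]' --angular '[[0,0,6],[0,0,12],[0,0,18],[0,0,24],[0,0,30]]'

```text
clock: 9.78
position: [0.5205, 0.053, 0.1168]
tool_rot: [[0.952, 0.302, -0.051], [0.276, -0.772, 0.573], [0.133, -0.559, -0.818]]
contact_force: [-8.7, -3.3, 11.7]
grip_width: 0.0159
gripper_force: 67.3
```

Call:
move_arm --translation '[[0,0,0],[0,0,0],[0,0,0],[0,0,0],[0,0,0]]' --angular '[[0,0,6],[0,0,12],[0,0,17],[0,0,21],[0,0,25]]'

```text
clock: 10.2
position: [0.5199, 0.0529, 0.1171]
tool_rot: [[0.991, -0.124, -0.053], [-0.071, -0.817, 0.572], [-0.114, -0.563, -0.818]]
contact_force: [-11.3, -5.6, 15.4]
grip_width: 0.0179
gripper_force: 48.1
```

Call:
move_arm --translation '[[0,0,0],[0,0,0]]' --angular '[[0,0,0],[0,0,0]]'

```text
clock: 10.37
position: [0.5201, 0.0529, 0.1171]
tool_rot: [[0.991, -0.121, -0.052], [-0.07, -0.817, 0.572], [-0.112, -0.564, -0.818]]
contact_force: [-9.6, -5.0, 15.2]
grip_width: 0.0181
gripper_force: 40.3
```

```bash
python3 - <<'E'
from plan import *
p,R=start(); R=R@Ro.from_rotvec([0,0,np.radians(85)]).as_matrix(); np.savez('cmd.npz',p=p,R=R)
obs();print(np.array(get_obs()['wrist_torque'])@n)
plan([(p,R,4.5,.02,4),(grip('left',95,.085)[0],R,None,.015,0),(*grip('right',34,.085),None,.02,3),(*grip('right',34,.036),None,.02,0),(*grip('right',34,.030),None,.003,2),(*grip('right',34,.030),1.0,.003,5)])
E
```

```text
t 10.37 p [0.5201 0.0529 0.1171] err mm [-2.2  1.1  1.7] deg [ 0.2 -0.3 -0.2] q [ -2.  34.  18. 111. -50.  62. -48.] F [-9.6 -5.  15.2] w 0.0181 gf 40.3
0.7156194249385851
{"translation": [[0.0, 0.0, 0.0], [0.0, 0.0, 0.0], [0.0, 0.0, 0.0], [0.0, 0.0, 0.0], [0.0, 0.0, 0.0]], "angular": [[0.0, 0.0, 0.0], [0.0, 0.0, 0.0], [0.0, 0.0, 0.0], [0.0, 0.0, 0.0], [0.0, 0.0, 0.0]], "claw": 4.5}
{"translation": [[0.0, 0.0, -1.4], [0.0, 0.0, -2.7], [0.0, 0.0, -4.1], [0.0, 0.0, -5.5]], "angular": [[0.0, 0.0, 0.0], [0.0, 0.0, 0.0], [0.0, 0.0, 0.0], [0.0, 0.0, 0.0]]}
{"translation": [[0.9, -0.2, 0.0], [1.8, -0.4, 0.0], [2.8, -0.5, 0.0], [3.7, -0.7, 0.0], [4.6, -0.9, 0.0]], "angular": [[0.0, 0.0, -6.0], [0.0, 0.0, -12.0], [0.0, 0.0, -18.5], [0.0, 0.0, -24.5], [0.0, 0.0, -30.5]]}
{"translation": [[0.9, 0.3, 0.0], [1.8, 0.6, 0.0], [2.7, 0.9, 0.0], [3.6, 1.3, 0.0], [4.5, 1.6, 0.0]], "angular": [[0.0, 0.0, -6.0], [0.0, 0.0, -12.0], [0.0, 0.0, -18.5], [0.0, 0.0, -24.5], [0.0, 0.0, -30.5]]}
{"translation": [[0.6, 0.7, 0.0], [0.6, 0.7, 0.0], [0.6, 0.7, 0.0], [0.6, 0.7, 0.0]], "angular": [[0.0, 0.0, -6.0], [0.0, 0.0, -6.0], [0.0, 0.0, -6.0], [0.0, 0.0, -6.0]]}
{"translation": [[0.0, 0.0, 1.6], [0.0, 0.0, 3.3], [0.0, 0.0, 4.9]], "angular": [[0.0, 0.0, 0.0], [0.0, 0.0, 0.0], [0.0, 0.0, 0.0]]}
{"translation": [[0.0, 0.0, 0.2], [0.0, 0.0, 0.4], [0.0, 0.0, 0.6], [0.0, 0.0, 0.6], [0.0, 0.0, 0.6]], "angular": [[0.0, 0.0, 0.0], [0.0, 0.0, 0.0], [0.0, 0.0, 0.0], [0.0, 0.0, 0.0], [0.0, 0.0, 0.0]]}
{"translation": [[0.0, 0.0, 0.0], [0.0, 0.0, 0.0], [0.0, 0.0, 0.0], [0.0, 0.0, 0.0], [0.0, 0.0, 0.0]], "angular": [[0.0, 0.0, 0.0], [0.0, 0.0, 0.0], [0.0, 0.0, 0.0], [0.0, 0.0, 0.0], [0.0, 0.0, 0.0]], "claw": 1.0}
{"translation": [[0.0, 0.0, 0.0]], "angular": [[0.0, 0.0, 0.0]]}
```

Call:
move_arm --translation '[[0,0,0],[0,0,0],[0,0,0],[0,0,0],[0,0,0]]' --angular '[[0,0,0],[0,0,0],[0,0,0],[0,0,0],[0,0,0]]' --claw 4.5

```text
clock: 10.78
position: [0.5227, 0.0526, 0.1155]
tool_rot: [[0.991, -0.123, -0.048], [-0.075, -0.818, 0.57], [-0.109, -0.562, -0.82]]
contact_force: [0.5, -0.4, -0.1]
grip_width: 0.0435
gripper_force: 0.0
```

Call:
move_arm --translation '[[0,0,-1.4],[0,0,-2.7],[0,0,-4.1],[0,0,-5.5]]' --angular '[[0,0,0],[0,0,0],[0,0,0],[0,0,0]]'

```text
clock: 11.12
position: [0.5257, 0.0197, 0.1624]
tool_rot: [[0.991, -0.124, -0.046], [-0.075, -0.818, 0.57], [-0.108, -0.562, -0.82]]
contact_force: [0.8, 0.2, -0.2]
grip_width: 0.0448
gripper_force: 0.0
```

Call:
move_arm --translation '[[0.9,-0.2,0.0],[1.8,-0.4,0.0],[2.8,-0.5,0.0],[3.7,-0.7,0.0],[4.6,-0.9,0.0]]' --angular '[[0,0,-6.0],[0,0,-12.0],[0,0,-18.5],[0,0,-24.5],[0,0,-30.5]]'

```text
clock: 11.53
position: [0.5729, 0.0238, 0.1622]
tool_rot: [[0.915, 0.402, -0.046], [0.354, -0.742, 0.57], [0.195, -0.537, -0.82]]
contact_force: [0.9, -0.4, -0.6]
grip_width: 0.0449
gripper_force: 0.0
```

Call:
move_arm --translation '[[0.9,0.3,0.0],[1.8,0.6,0.0],[2.7,0.9,0.0],[3.6,1.3,0.0],[4.5,1.6,0.0]]' --angular '[[0,0,-6.0],[0,0,-12.0],[0,0,-18.5],[0,0,-24.5],[0,0,-30.5]]'

```text
clock: 11.95
position: [0.6204, 0.0275, 0.162]
tool_rot: [[0.585, 0.81, -0.046], [0.682, -0.46, 0.57], [0.44, -0.364, -0.821]]
contact_force: [0.3, -0.8, -0.2]
grip_width: 0.0453
gripper_force: 0.0
```

Call:
move_arm --translation '[[0.6,0.7,0.0],[0.6,0.7,0.0],[0.6,0.7,0.0],[0.6,0.7,0.0]]' --angular '[[0,0,-6.0],[0,0,-6.0],[0,0,-6.0],[0,0,-6.0]]'

```text
clock: 12.28
position: [0.6283, 0.029, 0.1613]
tool_rot: [[0.504, 0.862, -0.047], [0.723, -0.391, 0.57], [0.473, -0.321, -0.82]]
contact_force: [-1.0, -1.2, -0.2]
grip_width: 0.0449
gripper_force: 0.0
```

Call:
move_arm --translation '[[0,0,1.6],[0,0,3.3],[0,0,4.9]]' --angular '[[0,0,0],[0,0,0],[0,0,0]]'

```text
clock: 12.53
position: [0.6259, 0.0575, 0.1206]
tool_rot: [[0.503, 0.863, -0.047], [0.723, -0.391, 0.57], [0.473, -0.321, -0.82]]
contact_force: [0.5, 0.3, -0.6]
grip_width: 0.0452
gripper_force: 0.0
```

Call:
move_arm --translation '[[0,0,0.2],[0,0,0.4],[0,0,0.6],[0,0,0.6],[0,0,0.6]]' --angular '[[0,0,0],[0,0,0],[0,0,0],[0,0,0],[0,0,0]]'

```text
clock: 12.95
position: [0.6266, 0.0604, 0.1164]
tool_rot: [[0.501, 0.864, -0.046], [0.724, -0.389, 0.57], [0.475, -0.319, -0.82]]
contact_force: [-0.3, 0.6, 0.2]
grip_width: 0.0454
gripper_force: 0.0
```

Call:
move_arm --translation '[[0,0,0],[0,0,0],[0,0,0],[0,0,0],[0,0,0]]' --angular '[[0,0,0],[0,0,0],[0,0,0],[0,0,0],[0,0,0]]' --claw 1.0

```text
clock: 13.37
position: [0.6253, 0.0616, 0.1161]
tool_rot: [[0.501, 0.864, -0.049], [0.724, -0.387, 0.571], [0.475, -0.322, -0.819]]
contact_force: [-3.2, -0.4, 4.1]
grip_width: 0.0182
gripper_force: 30.0
```

```bash
python3 - <<'E'
from plan import *
obs();print(np.array(get_obs()['wrist_torque'])@n)
E
```

```text
t 13.37 p [0.6253 0.0616 0.1161] err mm [-0.5  1.1  0.7] deg [ 0.1  0.1 -0. ] q [  6.  40.   5.  96. -43.  62.   7.] F [-3.2 -0.4  4.1] w 0.0182 gf 30.0
-0.053801694736491525
```

Call:
move_arm --translation '[[0,0,0],[0,0,0],[0,0,0],[0,0,0],[0,0,0]]' --angular '[[0,0,6],[0,0,12],[0,0,18],[0,0,24],[0,0,30]]'

```text
clock: 13.78
position: [0.6254, 0.0615, 0.1161]
tool_rot: [[0.868, 0.494, -0.049], [0.43, -0.699, 0.571], [0.248, -0.517, -0.819]]
contact_force: [-3.0, 0.1, 3.4]
grip_width: 0.0176
gripper_force: 30.0
```

Call:
move_arm --translation '[[0,0,0],[0,0,0],[0,0,0],[0,0,0],[0,0,0]]' --angular '[[0,0,6],[0,0,12],[0,0,18],[0,0,24],[0,0,29]]'

```text
clock: 14.2
position: [0.6258, 0.0614, 0.116]
tool_rot: [[0.999, 0.011, -0.048], [0.037, -0.82, 0.571], [-0.033, -0.572, -0.82]]
contact_force: [-0.6, 0.3, 0.4]
grip_width: 0.0179
gripper_force: 30.0
```

Call:
move_arm --translation '[[0,0,0],[0,0,0],[0,0,0],[0,0,0],[0,0,0]]' --angular '[[0,0,3],[0,0,6],[0,0,9],[0,0,9],[0,0,9]]'

```text
clock: 14.62
position: [0.6262, 0.0613, 0.116]
tool_rot: [[0.989, -0.138, -0.048], [-0.086, -0.817, 0.57], [-0.117, -0.56, -0.82]]
contact_force: [-1.3, -1.4, 1.2]
grip_width: 0.0189
gripper_force: 32.1
```

```bash
python3 - <<'E'
from plan import *
p,R=start(); R=R@Ro.from_rotvec([0,0,np.radians(68)]).as_matrix(); np.savez('cmd.npz',p=p,R=R)
obs();print(np.array(get_obs()['wrist_torque'])@n)
plan([(p,R,4.5,.02,4),(p+n*.06,R,None,.02,0),(np.array([.55,-.08,.30]),R,None,.035,2)])
E
```

```text
t 14.62 p [0.6262 0.0613 0.116 ] err mm [0.5 0.9 0.6] deg [ 0.1  0.  -0.2] q [ -4.  42.  18.  96. -51.  67. -55.] F [-1.3 -1.4  1.2] w 0.0189 gf 32.1
0.5093015333872388
{"translation": [[0.0, 0.0, 0.0], [0.0, 0.0, 0.0], [0.0, 0.0, 0.0], [0.0, 0.0, 0.0], [0.0, 0.0, 0.0]], "angular": [[0.0, 0.0, 0.0], [0.0, 0.0, 0.0], [0.0, 0.0, 0.0], [0.0, 0.0, 0.0], [0.0, 0.0, 0.0]], "claw": 4.5}
{"translation": [[0.0, 0.0, -2.0], [0.0, 0.0, -4.0], [0.0, 0.0, -6.0]], "angular": [[0.0, 0.0, 0.0], [0.0, 0.0, 0.0], [0.0, 0.0, 0.0]]}
{"translation": [[-1.4, 0.4, -2.8], [-2.8, 0.7, -5.6], [-4.2, 1.1, -8.4], [-5.6, 1.5, -11.2], [-7.0, 1.9, -14.0]], "angular": [[0.0, 0.0, 0.0], [0.0, 0.0, 0.0], [0.0, 0.0, 0.0], [0.0, 0.0, 0.0], [0.0, 0.0, 0.0]]}
{"translation": [[-1.5, 0.3, -2.8], [-1.5, 0.3, -2.8], [-1.5, 0.3, -2.8]], "angular": [[0.0, 0.0, 0.0], [0.0, 0.0, 0.0], [0.0, 0.0, 0.0]]}
```

Call:
move_arm --translation '[[0,0,0],[0,0,0],[0,0,0],[0,0,0],[0,0,0]]' --angular '[[0,0,0],[0,0,0],[0,0,0],[0,0,0],[0,0,0]]' --claw 4.5

```text
clock: 15.03
position: [0.626, 0.0613, 0.1156]
tool_rot: [[0.989, -0.141, -0.048], [-0.089, -0.816, 0.571], [-0.119, -0.56, -0.82]]
contact_force: [-1.2, 0.1, -1.5]
grip_width: 0.0435
gripper_force: 0.0
```

Call:
move_arm --translation '[[0,0,-2.0],[0,0,-4.0],[0,0,-6.0]]' --angular '[[0,0,0],[0,0,0],[0,0,0]]'

```text
clock: 15.28
position: [0.6286, 0.027, 0.1651]
tool_rot: [[0.989, -0.141, -0.049], [-0.088, -0.816, 0.571], [-0.12, -0.56, -0.82]]
contact_force: [0.9, -0.6, 0.4]
grip_width: 0.0452
gripper_force: 0.0
```

Call:
move_arm --translation '[[-1.4,0.4,-2.8],[-2.8,0.7,-5.6],[-4.2,1.1,-8.4],[-5.6,1.5,-11.2],[-7.0,1.9,-14.0]]' --angular '[[0,0,0],[0,0,0],[0,0,0],[0,0,0],[0,0,0]]'

```text
clock: 15.7
position: [0.5628, -0.0629, 0.2784]
tool_rot: [[0.989, -0.141, -0.048], [-0.089, -0.816, 0.571], [-0.119, -0.56, -0.82]]
contact_force: [-0.7, -0.1, -0.0]
grip_width: 0.0451
gripper_force: 0.0
```

Call:
move_arm --translation '[[-1.5,0.3,-2.8],[-1.5,0.3,-2.8],[-1.5,0.3,-2.8]]' --angular '[[0,0,0],[0,0,0],[0,0,0]]'

```text
clock: 15.95
position: [0.5501, -0.081, 0.302]
tool_rot: [[0.989, -0.141, -0.043], [-0.092, -0.817, 0.57], [-0.116, -0.559, -0.821]]
contact_force: [0.1, -0.1, 0.9]
grip_width: 0.0452
gripper_force: 0.0
```

```bash
cat >> plan.py <<'E'
TZ=np.array([.5,0,-np.sqrt(.75)]); TY=np.array([0,-1.,0]); TR=np.c_[np.cross(TY,TZ),TY,TZ]; G=np.array([-.070,0,.027])
hop=np.array([.555,.2645,.216])
def trayR(yaw,tilt): return Ro.from_euler('ZY',[yaw,tilt],degrees=True).as_matrix()
def tool(o,yaw,tilt=0,back=0):   # tool pose for a tray origin/yaw/nose-down tilt
    Q=trayR(yaw,tilt)@TR; return np.array(o)+trayR(yaw,tilt)@G-(.006+back)*Q[:,2],Q
def nose(tip,yaw,tilt):          # tray origin so that its lip end is at tip
    return np.array(tip)-trayR(yaw,tilt)@np.array([.08,0,.01])
E
python3 - <<'E'
from plan import *
obs()
s,t=snapshot('scene')[160:280,290:450],snapshot('top')[150:270,120:280]
cv2.imwrite('pics/e.png',cv2.resize(np.hstack([s,t]),None,fx=2.5,fy=2.5,interpolation=cv2.INTER_CUBIC)[:,:,::-1])
o=[.497,-.2145,.078]
plan([(*tool(o,70,0,.10),None,.035,3),(*tool(o,70,0,.015),None,.02,0),(*tool(o,70,0,0),None,.004,3)])
E
```

```text
t 15.95 p [ 0.5501 -0.081   0.302 ] err mm [ 0.4 -1.3  1.6] deg [0.1 0.3 0. ] q [  4.  27.  26.  94. -40.  86. -56.] F [ 0.1 -0.1  0.9] w 0.0452 gf 0.0
{"translation": [[-0.5, 2.1, -0.4], [-0.9, 4.2, -0.8], [-1.4, 6.4, -1.2], [-1.8, 8.5, -1.6], [-2.3, 10.6, -2.0]], "angular": [[-1.0, 0.5, -6.0], [-2.0, 1.0, -12.5], [-3.0, 2.0, -18.5], [-4.0, 2.5, -25.0], [-5.0, 3.0, -31.0]]}
{"translation": [[-1.4, 1.6, -0.3], [-2.9, 3.3, -0.6], [-4.4, 4.9, -0.9], [-5.9, 6.5, -1.2], [-7.3, 8.1, -1.5]], "angular": [[-1.0, 0.5, -6.0], [-2.0, 1.5, -12.5], [-3.0, 2.0, -18.5], [-4.0, 2.5, -25.0], [-5.0, 3.0, -31.0]]}
{"translation": [[-2.1, 0.7, -0.3], [-4.2, 1.3, -0.6], [-6.3, 2.0, -0.8], [-6.3, 2.0, -0.8], [-6.3, 2.0, -0.8]], "angular": [[-1.0, 0.5, -6.0], [-2.0, 1.5, -12.5], [-3.0, 2.0, -18.5], [-3.0, 2.0, -18.5], [-3.0, 2.0, -18.5]]}
{"translation": [[0.0, 0.0, -0.1]], "angular": [[0.0, 0.0, 0.0]]}
{"translation": [[0.0, 0.0, 1.7], [0.0, 0.0, 3.4], [0.0, 0.0, 5.1], [0.0, 0.0, 6.8], [0.0, 0.0, 8.5]], "angular": [[0.0, 0.0, 0.0], [0.0, 0.0, 0.0], [0.0, 0.0, 0.0], [0.0, 0.0, 0.0], [0.0, 0.0, 0.0]]}
{"translation": [[0.0, 0.0, 0.4], [0.0, 0.0, 0.8], [0.0, 0.0, 1.2], [0.0, 0.0, 1.5], [0.0, 0.0, 1.5]], "angular": [[0.0, 0.0, 0.0], [0.0, 0.0, 0.0], [0.0, 0.0, 0.0], [0.0, 0.0, 0.0], [0.0, 0.0, 0.0]]}
{"translation": [[0.0, 0.0, 0.0], [0.0, 0.0, 0.0]], "angular": [[0.0, 0.0, 0.0], [0.0, 0.0, 0.0]]}
```

View pics/e.png

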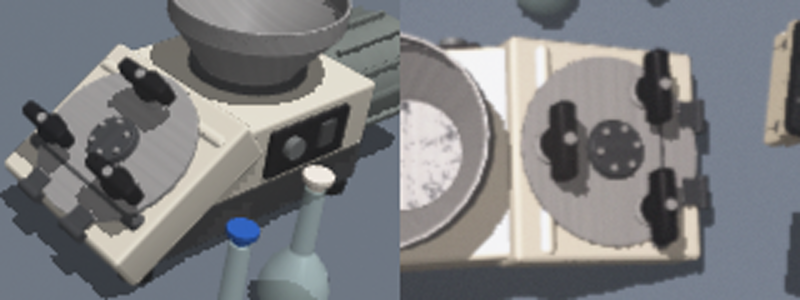

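All three grips now lie level across the cover (right panel 562,145; 655,87; 660,205), so the knobs are home. Next is the tray handle.

Call:
move_arm --translation '[[-0.5,2.1,-0.4],[-0.9,4.2,-0.8],[-1.4,6.4,-1.2],[-1.8,8.5,-1.6],[-2.3,10.6,-2.0]]' --angular '[[-1.0,0.5,-6.0],[-2.0,1.0,-12.5],[-3.0,2.0,-18.5],[-4.0,2.5,-25.0],[-5.0,3.0,-31.0]]'

```text
clock: 16.47
position: [0.513, -0.1738, 0.2583]
tool_rot: [[0.918, 0.397, 0.012], [0.337, -0.794, 0.506], [0.211, -0.46, -0.863]]
contact_force: [-0.1, 0.1, 0.5]
grip_width: 0.0453
gripper_force: 0.0
```

Call:
move_arm --translation '[[-1.4,1.6,-0.3],[-2.9,3.3,-0.6],[-4.4,4.9,-0.9],[-5.9,6.5,-1.2],[-7.3,8.1,-1.5]]' --angular '[[-1.0,0.5,-6.0],[-2.0,1.5,-12.5],[-3.0,2.0,-18.5],[-4.0,2.5,-25.0],[-5.0,3.0,-31.0]]'

```text
clock: 16.88
position: [0.4773, -0.2702, 0.2187]
tool_rot: [[0.58, 0.808, 0.107], [0.685, -0.554, 0.473], [0.441, -0.201, -0.875]]
contact_force: [0.2, -0.3, -0.5]
grip_width: 0.0446
gripper_force: 0.0
```

Call:
move_arm --translation '[[-2.1,0.7,-0.3],[-4.2,1.3,-0.6],[-6.3,2.0,-0.8],[-6.3,2.0,-0.8],[-6.3,2.0,-0.8]]' --angular '[[-1.0,0.5,-6.0],[-2.0,1.5,-12.5],[-3.0,2.0,-18.5],[-3.0,2.0,-18.5],[-3.0,2.0,-18.5]]'

```text
clock: 17.3
position: [0.4548, -0.329, 0.1939]
tool_rot: [[0.3, 0.939, 0.169], [0.809, -0.344, 0.476], [0.505, -0.006, -0.863]]
contact_force: [0.0, -0.7, 0.2]
grip_width: 0.0454
gripper_force: 0.0
```

Call:
move_arm --translation '[[0,0,-0.1]]' --angular '[[0,0,0]]'

```text
clock: 17.38
position: [0.4562, -0.3277, 0.1958]
tool_rot: [[0.297, 0.94, 0.168], [0.81, -0.341, 0.476], [0.505, -0.005, -0.863]]
contact_force: [0.0, -0.5, 0.5]
grip_width: 0.0451
gripper_force: 0.0
```

```bash
python3 - <<'E'
from plan import *
o=get_obs(); q=tool([.497,-.2145,.078],70,0,.10); print(o['clock'],(o['position']-q[0])*1e3,np.round(o['tool_rot']-q[1],3),np.round(o['joint_pos']))
im=snapshot('top'); cv2.imwrite('pics/f.png',cv2.resize(im[160:290,290:420],None,fx=4,fy=4,interpolation=cv2.INTER_CUBIC)[:,:,::-1])
E
```

```text
17.3833 [ 1.2867143   2.34362026 -1.01026316] [[ 0.001  0.    -0.003]
 [-0.004  0.001  0.007]
 [ 0.005 -0.005  0.003]] [ 36.  32.  16.  98. -36.  73.  49.]
```

View pics/f.png

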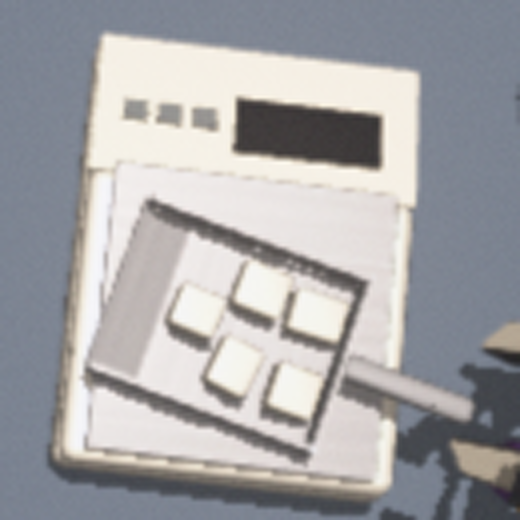

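The open fingers (500,340 and 480,460 in the crop) straddle the handle end (470,408), and all five offcuts are in the tray. I'll descend and grip.

Call:
move_arm --translation '[[0,0,1.7],[0,0,3.4],[0,0,5.1],[0,0,6.8],[0,0,8.5]]' --angular '[[0,0,0],[0,0,0],[0,0,0],[0,0,0],[0,0,0]]'

```text
clock: 17.85
position: [0.4715, -0.2872, 0.1233]
tool_rot: [[0.294, 0.941, 0.17], [0.812, -0.34, 0.474], [0.504, -0.002, -0.864]]
contact_force: [0.0, 0.4, -1.0]
grip_width: 0.0448
gripper_force: 0.0
```

Call:
move_arm --translation '[[0,0,0.4],[0,0,0.8],[0,0,1.2],[0,0,1.5],[0,0,1.5]]' --angular '[[0,0,0],[0,0,0],[0,0,0],[0,0,0],[0,0,0]]'

```text
clock: 18.27
position: [0.4728, -0.2829, 0.1108]
tool_rot: [[0.297, 0.94, 0.171], [0.812, -0.342, 0.473], [0.503, -0.001, -0.865]]
contact_force: [-0.1, -0.6, 0.1]
grip_width: 0.045
gripper_force: 0.2
```

Call:
move_arm --translation '[[0,0,0],[0,0,0]]' --angular '[[0,0,0],[0,0,0]]'

```text
clock: 18.43
position: [0.4725, -0.283, 0.1109]
tool_rot: [[0.297, 0.939, 0.171], [0.812, -0.343, 0.473], [0.503, -0.002, -0.864]]
contact_force: [-0.5, -1.1, 0.3]
grip_width: 0.0448
gripper_force: 0.1
```

Call:
move_arm --translation '[[0,0,0],[0,0,0],[0,0,0],[0,0,0],[0,0,0]]' --angular '[[0,0,0],[0,0,0],[0,0,0],[0,0,0],[0,0,0]]' --claw 0.8

```text
clock: 18.85
position: [0.4726, -0.2826, 0.1105]
tool_rot: [[0.297, 0.94, 0.171], [0.812, -0.342, 0.473], [0.503, -0.002, -0.864]]
contact_force: [1.3, -0.8, -1.2]
grip_width: 0.016
gripper_force: 0.8
```

Call:
move_arm --translation '[[0,0,0],[0,0,0]]' --angular '[[0,0,0],[0,0,0]]'

```text
clock: 19.02
position: [0.4727, -0.2826, 0.1105]
tool_rot: [[0.297, 0.94, 0.171], [0.812, -0.342, 0.473], [0.503, -0.002, -0.864]]
contact_force: [-0.4, -1.3, 0.8]
grip_width: 0.0138
gripper_force: 30.0
```

```bash
python3 - <<'E'
from plan import *
obs()
o=np.array([.497,-.2145,.078])
plan([(*tool(o+[0,0,.01],70),None,.003,0),(*tool(o+[0,0,.05],70),None,.01,3)])
E
```

```text
t 19.02 p [ 0.4727 -0.2826  0.1105] err mm [ 0.5  0.6 -0.2] deg [-0.   0.1 -0. ] q [ 34.  36.  14. 103. -40.  63.  52.] F [-0.4 -1.3  0.8] w 0.0138 gf 30.0
{"translation": [[0.1, 0.0, -0.2], [0.2, 0.0, -0.4], [0.4, 0.0, -0.6], [0.5, 0.0, -0.8]], "angular": [[0.0, 0.0, 0.0], [0.0, 0.0, 0.0], [0.0, 0.0, 0.0], [0.0, 0.0, 0.0]]}
{"translation": [[0.4, 0.0, -0.7], [0.8, 0.0, -1.4], [1.2, 0.0, -2.1], [1.6, 0.0, -2.8], [2.0, 0.0, -3.5]], "angular": [[0.0, 0.0, 0.0], [0.0, 0.0, 0.0], [0.0, 0.0, 0.0], [0.0, 0.0, 0.0], [0.0, 0.0, 0.0]]}
{"translation": [[0.0, 0.0, 0.0], [0.0, 0.0, 0.0], [0.0, 0.0, 0.0]], "angular": [[0.0, 0.0, 0.0], [0.0, 0.0, 0.0], [0.0, 0.0, 0.0]]}
```

Gripped at 13.8 mm, which fits the 14 mm handle. I'll lift and check the tray's attitude.

Call:
move_arm --translation '[[0.1,0,-0.2],[0.2,0,-0.4],[0.4,0,-0.6],[0.5,0,-0.8]]' --angular '[[0,0,0],[0,0,0],[0,0,0],[0,0,0]]'

```text
clock: 19.35
position: [0.4724, -0.2818, 0.1199]
tool_rot: [[0.297, 0.94, 0.17], [0.811, -0.342, 0.474], [0.503, -0.003, -0.864]]
contact_force: [-0.3, 0.1, -3.2]
grip_width: 0.0141
gripper_force: 30.0
```

Call:
move_arm --translation '[[0.4,0,-0.7],[0.8,0,-1.4],[1.2,0,-2.1],[1.6,0,-2.8],[2.0,0,-3.5]]' --angular '[[0,0,0],[0,0,0],[0,0,0],[0,0,0],[0,0,0]]'

```text
clock: 19.77
position: [0.4727, -0.2827, 0.1614]
tool_rot: [[0.296, 0.94, 0.171], [0.812, -0.342, 0.473], [0.503, -0.002, -0.864]]
contact_force: [0.6, 0.1, -3.4]
grip_width: 0.0138
gripper_force: 30.1
```

Call:
move_arm --translation '[[0,0,0],[0,0,0],[0,0,0]]' --angular '[[0,0,0],[0,0,0],[0,0,0]]'

```text
clock: 20.02
position: [0.4725, -0.2824, 0.1602]
tool_rot: [[0.297, 0.94, 0.17], [0.812, -0.342, 0.474], [0.503, -0.002, -0.864]]
contact_force: [-0.2, 0.3, -3.4]
grip_width: 0.0139
gripper_force: 30.1
```

```bash
python3 - <<'E'
from plan import *
obs()
a,b=snapshot('scene')[190:310,140:280],snapshot('top')[170:290,290:430]
cv2.imwrite('pics/g.png',cv2.resize(np.hstack([a,b]),None,fx=2.8,fy=2.8,interpolation=cv2.INTER_CUBIC)[:,:,::-1])
o=np.array([.497,-.2145,.078])
# expected pixels of lip end / back corners if level
for L in ((.08,.05,.01),(.08,-.05,.01),(-.05,.05,.032),(-.05,-.05,.032)):
    X=o+[0,0,.05]+trayR(70,0)@np.array(L); print(L,(proj('scene',X)-[140,190])*2.8,(proj('top',X)-[290,170])*2.8+[392,0])
E
```

```text
t 20.02 p [ 0.4725 -0.2824  0.1602] err mm [ 0.2  0.8 -0.3] deg [-0.   0.1 -0. ] q [ 33.  32.  15. 102. -38.  67.  48.] F [-0.2  0.3 -3.4] w 0.0139 gf 30.1
(0.08, 0.05, 0.01) [255.7889166   52.78600056] [450.30259018 228.97326588]
(0.08, -0.05, 0.01) [257.54719248 125.72512759] [495.21446943 103.46839121]
(-0.05, 0.05, 0.032) [90.70059956 42.20967644] [623.21211845 289.899283  ]
(-0.05, -0.05, 0.032) [ 75.15009641 116.2191024 ] [666.27980488 160.09215726]
```

View pics/g.png

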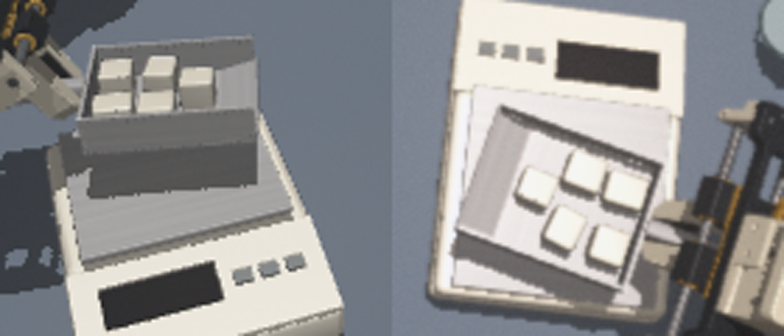

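The tray hangs level (lip end about 256,85 and back corner 80,112 in the left panel, as predicted) and all five offcuts are in it. Now carry it to the hopper.

```bash
python3 - <<'E'
from plan import *
o=np.array([.497,-.2145,.078]); Y=78
t=trayR(Y,0)[:,0]; tip=np.array([*(hop-.03*t)[:2],.262]); d=nose(tip,Y,0); print(d,tool(d,Y)[0],tool(nose(tip,Y,65),Y,65)[0])
plan([(*tool(o+[0,0,.17],70),None,.02,0),(*tool(d,Y),None,.018,2)])
E
```

```text
[0.53212971 0.15690376 0.252     ] [0.51695216 0.08549899 0.28419615] [0.53950142 0.19158492 0.41004559]
{"translation": [[1.0, 0.0, -1.7], [2.0, 0.0, -3.5], [3.0, 0.0, -5.2], [4.0, 0.0, -6.9], [5.0, 0.0, -8.6]], "angular": [[0.0, 0.0, 0.0], [0.0, 0.0, 0.0], [0.0, 0.0, 0.0], [0.0, 0.0, 0.0], [0.0, 0.0, 0.0]]}
{"translation": [[1.0, -0.1, -1.8]], "angular": [[0.0, 0.0, 0.0]]}
{"translation": [[1.5, -0.4, 0.9], [3.0, -0.8, 1.7], [4.5, -1.2, 2.6], [6.0, -1.6, 3.4], [7.5, -2.0, 4.3]], "angular": [[0.0, 0.0, -0.5], [0.5, 0.0, -0.5], [0.5, 0.0, -1.0], [0.5, 0.0, -1.5], [1.0, 0.0, -1.5]]}
{"translation": [[1.5, -0.3, 0.8], [3.0, -0.7, 1.7], [4.5, -1.0, 2.5], [6.0, -1.4, 3.4], [7.5, -1.7, 4.2]], "angular": [[0.0, 0.0, -0.5], [0.5, 0.0, -1.0], [0.5, 0.0, -1.0], [0.5, 0.0, -1.5], [1.0, 0.0, -2.0]]}
{"translation": [[1.6, -0.3, 0.9], [3.1, -0.6, 1.8], [4.6, -0.8, 2.6], [6.1, -1.1, 3.5], [7.6, -1.4, 4.4]], "angular": [[0.0, 0.0, 0.0], [0.0, 0.0, -0.5], [0.5, 0.0, -1.0], [0.5, 0.0, -1.0], [1.0, 0.0, -1.5]]}
{"translation": [[1.6, -0.2, 0.8], [3.1, -0.4, 1.7], [4.6, -0.6, 2.6], [6.1, -0.9, 3.4], [7.7, -1.1, 4.3]], "angular": [[0.0, 0.0, -0.5], [0.0, 0.0, -0.5], [0.5, 0.0, -1.0], [0.5, 0.0, -1.5], [0.5, 0.0, -1.5]]}
{"translation": [[1.5, -0.2, 0.9], [1.5, -0.2, 0.9], [1.5, -0.2, 0.9]], "angular": [[0.5, 0.0, -0.5], [0.5, 0.0, -0.5], [0.5, 0.0, -0.5]]}
```

Call:
move_arm --translation '[[1.0,0.0,-1.7],[2.0,0.0,-3.5],[3.0,0.0,-5.2],[4.0,0.0,-6.9],[5.0,0.0,-8.6]]' --angular '[[0,0,0],[0,0,0],[0,0,0],[0,0,0],[0,0,0]]'

```text
clock: 20.53
position: [0.4723, -0.2823, 0.2599]
tool_rot: [[0.297, 0.94, 0.169], [0.811, -0.342, 0.474], [0.504, -0.004, -0.864]]
contact_force: [0.9, -0.4, -3.3]
grip_width: 0.0142
gripper_force: 30.5
```

Call:
move_arm --translation '[[1.0,-0.1,-1.8]]' --angular '[[0,0,0]]'

```text
clock: 20.62
position: [0.4714, -0.2822, 0.2804]
tool_rot: [[0.297, 0.94, 0.169], [0.811, -0.342, 0.475], [0.504, -0.004, -0.864]]
contact_force: [0.1, 0.1, -4.0]
grip_width: 0.0141
gripper_force: 30.5
```

Call:
move_arm --translation '[[1.5,-0.4,0.9],[3.0,-0.8,1.7],[4.5,-1.2,2.6],[6.0,-1.6,3.4],[7.5,-2.0,4.3]]' --angular '[[0.0,0.0,-0.5],[0.5,0.0,-0.5],[0.5,0.0,-1.0],[0.5,0.0,-1.5],[1.0,0.0,-1.5]]'

```text
clock: 21.03
position: [0.4819, -0.1922, 0.28]
tool_rot: [[0.272, 0.95, 0.151], [0.82, -0.311, 0.481], [0.504, -0.007, -0.864]]
contact_force: [1.0, -0.4, -3.3]
grip_width: 0.0135
gripper_force: 30.5
```

Call:
move_arm --translation '[[1.5,-0.3,0.8],[3.0,-0.7,1.7],[4.5,-1.0,2.5],[6.0,-1.4,3.4],[7.5,-1.7,4.2]]' --angular '[[0.0,0.0,-0.5],[0.5,0.0,-1.0],[0.5,0.0,-1.0],[0.5,0.0,-1.5],[1.0,0.0,-2.0]]'

```text
clock: 21.45
position: [0.4929, -0.1057, 0.2823]
tool_rot: [[0.238, 0.962, 0.136], [0.83, -0.274, 0.485], [0.504, -0.002, -0.864]]
contact_force: [0.2, -0.6, -3.9]
grip_width: 0.0137
gripper_force: 30.5
```

Call:
move_arm --translation '[[1.6,-0.3,0.9],[3.1,-0.6,1.8],[4.6,-0.8,2.6],[6.1,-1.1,3.5],[7.6,-1.4,4.4]]' --angular '[[0.0,0.0,0.0],[0.0,0.0,-0.5],[0.5,0.0,-1.0],[0.5,0.0,-1.0],[1.0,0.0,-1.5]]'

```text
clock: 21.87
position: [0.5039, -0.0177, 0.2828]
tool_rot: [[0.213, 0.97, 0.12], [0.837, -0.244, 0.489], [0.504, -0.004, -0.864]]
contact_force: [0.3, -0.5, -2.5]
grip_width: 0.0136
gripper_force: 30.5
```

Call:
move_arm --translation '[[1.6,-0.2,0.8],[3.1,-0.4,1.7],[4.6,-0.6,2.6],[6.1,-0.9,3.4],[7.7,-1.1,4.3]]' --angular '[[0.0,0.0,-0.5],[0.0,0.0,-0.5],[0.5,0.0,-1.0],[0.5,0.0,-1.5],[0.5,0.0,-1.5]]'

```text
clock: 22.28
position: [0.5149, 0.0703, 0.2843]
tool_rot: [[0.187, 0.976, 0.111], [0.844, -0.218, 0.491], [0.503, 0.002, -0.864]]
contact_force: [0.7, 0.7, -3.3]
grip_width: 0.0139
gripper_force: 30.5
```

Call:
move_arm --translation '[[1.5,-0.2,0.9],[1.5,-0.2,0.9],[1.5,-0.2,0.9]]' --angular '[[0.5,0,-0.5],[0.5,0,-0.5],[0.5,0,-0.5]]'

```text
clock: 22.53
position: [0.5165, 0.0883, 0.2841]
tool_rot: [[0.176, 0.979, 0.101], [0.846, -0.203, 0.493], [0.504, -0.001, -0.864]]
contact_force: [-0.0, -1.2, -2.8]
grip_width: 0.0138
gripper_force: 30.5
```

```bash
python3 - <<'E'
from plan import *
obs(); Y=78
t=trayR(Y,0)[:,0]; tip=lambda z:np.array([*(hop-.03*t)[:2],z])
S=[]
for a,z in ((12,.262),(24,.255),(36,.245),(48,.238),(54,.235),(60,.235),(66,.235),(70,.235)): S.append((*tool(nose(tip(z),Y,a),Y,a),None,.04,0))
S.append((*S[-1][:2],None,.04,4))
plan(S)
E
```

```text
t 22.53 p [0.5165 0.0883 0.2841] err mm [-0.1  2.5  0.3] deg [ 0.1  0.1 -0.2] q [  5.  11.   2. 113. -37.  58.  15.] F [-0.  -1.2 -2.8] w 0.0138 gf 30.5
{"translation": [[1.1, 0.0, -1.2], [2.3, 0.0, -2.4]], "angular": [[0.0, -6.0, 0.0], [0.0, -12.0, 0.0]]}
{"translation": [[1.0, 0.0, -0.8], [2.0, 0.0, -1.6]], "angular": [[0.0, -6.0, 0.0], [0.0, -12.0, 0.0]]}
{"translation": [[1.1, 0.0, -0.7], [2.2, 0.0, -1.3]], "angular": [[0.0, -6.0, 0.0], [0.0, -12.0, 0.0]]}
{"translation": [[1.2, 0.0, -0.8], [2.3, 0.0, -1.6]], "angular": [[0.0, -6.0, 0.0], [0.0, -12.0, 0.0]]}
{"translation": [[1.2, 0.0, -0.9]], "angular": [[0.0, -6.0, 0.0]]}
{"translation": [[1.0, 0.0, -1.3]], "angular": [[0.0, -6.0, 0.0]]}
{"translation": [[1.1, 0.0, -1.2]], "angular": [[0.0, -6.0, 0.0]]}
{"translation": [[0.7, 0.0, -0.8]], "angular": [[0.0, -4.0, 0.0]]}
{"translation": [[0.0, 0.0, 0.0], [0.0, 0.0, 0.0], [0.0, 0.0, 0.0], [0.0, 0.0, 0.0], [0.0, 0.0, 0.0]], "angular": [[0.0, 0.0, 0.0], [0.0, 0.0, 0.0], [0.0, 0.0, 0.0], [0.0, 0.0, 0.0], [0.0, 0.0, 0.0]]}
```

Call:
move_arm --translation '[[1.1,0,-1.2],[2.3,0,-2.4]]' --angular '[[0,-6,0],[0,-12,0]]'

```text
clock: 22.7
position: [0.518, 0.09, 0.3151]
tool_rot: [[0.206, 0.977, 0.062], [0.929, -0.215, 0.3], [0.307, -0.004, -0.952]]
contact_force: [0.9, 0.6, -3.3]
grip_width: 0.0136
gripper_force: 30.8
```

Call:
move_arm --translation '[[1.0,0,-0.8],[2.0,0,-1.6]]' --angular '[[0,-6,0],[0,-12,0]]'

```text
clock: 22.87
position: [0.5223, 0.1063, 0.3399]
tool_rot: [[0.21, 0.977, 0.025], [0.972, -0.211, 0.101], [0.104, 0.003, -0.995]]
contact_force: [-0.9, 0.6, -4.7]
grip_width: 0.014
gripper_force: 30.8
```

```bash
python3 -c "
from station import *;import numpy as np;print(np.round(get_obs()['joint_pos'],1))"
```

```text
[-10.6   9.   -0.4 102.1  -5.9  66.6 -20.9]
```

Call:
move_arm --translation '[[1.1,0,-0.7],[2.2,0,-1.3]]' --angular '[[0,-6,0],[0,-12,0]]'

```text
clock: 23.03
position: [0.5265, 0.1271, 0.3553]
tool_rot: [[0.209, 0.978, -0.019], [0.972, -0.21, -0.102], [-0.104, 0.003, -0.995]]
contact_force: [-0.2, 0.7, -3.6]
grip_width: 0.0135
gripper_force: 30.7
```

```bash
python3 -c "
from station import *;import numpy as np;print(np.round(get_obs()['joint_pos'],1))"
```

```text
[-17.9  12.6  -2.1  95.8   5.8  74.8 -33.8]
```

Call:
move_arm --translation '[[1.2,0,-0.8],[2.3,0,-1.6]]' --angular '[[0,-6,0],[0,-12,0]]'

```text
clock: 23.2
position: [0.5312, 0.1519, 0.3683]
tool_rot: [[0.2, 0.978, -0.063], [0.93, -0.209, -0.302], [-0.308, 0.002, -0.951]]
contact_force: [0.3, 0.6, -3.8]
grip_width: 0.0137
gripper_force: 30.7
```

```bash
python3 -c "
from station import *;import numpy as np;print(np.round(get_obs()['joint_pos'],1))"
```

```text
[-24.8  18.2  -3.1  88.7  14.8  85.  -42.8]
```

Call:
move_arm --translation '[[1.2,0,-0.9]]' --angular '[[0,-6,0]]'

```text
clock: 23.28
position: [0.5343, 0.1655, 0.3734]
tool_rot: [[0.192, 0.978, -0.083], [0.893, -0.21, -0.397], [-0.406, 0.002, -0.914]]
contact_force: [-0.2, -0.1, -4.0]
grip_width: 0.014
gripper_force: 30.7
```

Call:
move_arm --translation '[[1.0,0,-1.3]]' --angular '[[0,-6,0]]'

```text
clock: 23.37
position: [0.5369, 0.18, 0.3804]
tool_rot: [[0.181, 0.978, -0.104], [0.847, -0.209, -0.489], [-0.5, 0.0, -0.866]]
contact_force: [0.2, -0.8, -2.7]
grip_width: 0.0134
gripper_force: 30.7
```

Call:
move_arm --translation '[[1.1,0,-1.2]]' --angular '[[0,-6,0]]'

```text
clock: 23.45
position: [0.5404, 0.1955, 0.386]
tool_rot: [[0.17, 0.978, -0.121], [0.792, -0.209, -0.574], [-0.587, 0.001, -0.81]]
contact_force: [0.8, -0.5, -2.9]
grip_width: 0.0143
gripper_force: 30.7
```

Call:
move_arm --translation '[[0.7,0,-0.8]]' --angular '[[0,-4,0]]'

```text
clock: 23.53
position: [0.5419, 0.2081, 0.3865]
tool_rot: [[0.156, 0.979, -0.133], [0.751, -0.205, -0.628], [-0.642, -0.002, -0.767]]
contact_force: [0.7, 0.2, -2.5]
grip_width: 0.0134
gripper_force: 30.7
```

Call:
move_arm --translation '[[0,0,0],[0,0,0],[0,0,0],[0,0,0],[0,0,0]]' --angular '[[0,0,0],[0,0,0],[0,0,0],[0,0,0],[0,0,0]]'

```text
clock: 23.95
position: [0.5424, 0.2029, 0.3882]
tool_rot: [[0.162, 0.978, -0.134], [0.752, -0.21, -0.624], [-0.638, 0.001, -0.77]]
contact_force: [-0.5, -0.3, -2.2]
grip_width: 0.0138
gripper_force: 30.7
```

```bash
python3 - <<'E'
from plan import *
obs()
for nm in('scene','top'):
    im=snapshot(nm); np.save(f'pics/{nm}_p.npy',im)
    # off-white blobs (warm bright) near mill
    m=cv2.inRange(cv2.cvtColor(im,cv2.COLOR_RGB2HSV),(12,12,190),(40,90,255))
    k,l,st,ce=cv2.connectedComponentsWithStats(m)
    print(nm,[(st[i,4],np.round(ce[i]).tolist()) for i in range(1,k) if st[i,4]>15])
E
```

```text
t 23.95 p [0.5424 0.2029 0.3882] err mm [ 0.5 -1.5  1.9] deg [0.  0.2 0.2] q [-36.  32.  -2.  74.  26. 105. -50.] F [-0.5 -0.3 -2.2] w 0.0138 gf 30.7
scene [(np.int32(29), [12.0, 43.0]), (np.int32(38), [198.0, 49.0]), (np.int32(110), [462.0, 55.0]), (np.int32(29), [238.0, 73.0]), (np.int32(114), [157.0, 91.0]), (np.int32(32), [142.0, 90.0]), (np.int32(18), [162.0, 91.0]), (np.int32(422), [213.0, 174.0]), (np.int32(34), [393.0, 169.0]), (np.int32(46), [336.0, 183.0]), (np.int32(1245), [382.0, 217.0]), (np.int32(39), [327.0, 190.0]), (np.int32(54), [298.0, 225.0]), (np.int32(2774), [211.0, 291.0]), (np.int32(65), [417.0, 229.0]), (np.int32(22), [558.0, 234.0]), (np.int32(21), [556.0, 309.0]), (np.int32(1013), [426.0, 381.0]), (np.int32(303), [553.0, 404.0]), (np.int32(699), [60.0, 411.0]), (np.int32(337), [536.0, 414.0])]
top [(np.int32(35337), [285.0, 33.0]), (np.int32(236), [464.0, 3.0]), (np.int32(274), [505.0, 3.0]), (np.int32(20), [77.0, 65.0]), (np.int32(40), [451.0, 135.0]), (np.int32(17), [533.0, 142.0]), (np.int32(669), [177.0, 178.0]), (np.int32(173), [61.0, 191.0]), (np.int32(21), [146.0, 170.0]), (np.int32(2384), [350.0, 199.0]), (np.int32(104), [232.0, 179.0]), (np.int32(194), [18.0, 197.0]), (np.int32(19), [108.0, 216.0]), (np.int32(405), [188.0, 246.0]), (np.int32(87), [236.0, 242.0])]
```

Call:
move_arm --translation '[[0,0,0],[0,0,0],[0,0,0],[0,0,0],[0,0,0]]' --angular '[[0,0,0],[0,0,0],[0,0,0],[0,0,0],[0,0,0]]'

```text
clock: 24.47
position: [0.5419, 0.2048, 0.387]
tool_rot: [[0.158, 0.978, -0.133], [0.752, -0.207, -0.626], [-0.64, -0.001, -0.769]]
contact_force: [0.0, 0.7, -3.1]
grip_width: 0.0138
gripper_force: 30.7
```

Call:
move_arm --translation '[[0,0,0]]' --angular '[[0,0,0]]'

```text
clock: 24.55
position: [0.5419, 0.2049, 0.3869]
tool_rot: [[0.158, 0.978, -0.133], [0.752, -0.207, -0.626], [-0.64, -0.001, -0.769]]
contact_force: [-0.4, -0.0, -1.5]
grip_width: 0.0139
gripper_force: 30.7
```

```bash
python3 - <<'E'
from plan import *
obs(); Y=78
p,R=start()
t=trayR(Y,0)[:,0]; tip=np.array([*(hop-.03*t)[:2],.28])
plan([(p+[0,0,.045],R,None,.02,0),(*tool(nose(tip,Y,0),Y,0),None,.03,0),(*tool(nose(tip-[*(.12*t)[:2],0],Y,0),Y,0),None,.03,2)])
E
```

```text
t 24.55 p [0.5419 0.2049 0.3869] err mm [0.  0.5 0.5] deg [-0.   0.1 -0. ] q [-36.  32.  -2.  74.  26. 105. -50.] F [-0.4 -0.  -1.5] w 0.0139 gf 30.7
{"translation": [[-1.0, 0.0, -1.2], [-1.9, 0.0, -2.3], [-2.9, 0.0, -3.5]], "angular": [[0.0, 0.0, 0.0], [0.0, 0.0, 0.0], [0.0, 0.0, 0.0]]}
{"translation": [[-0.1, 0.0, 1.6], [-0.2, 0.0, 3.2], [-0.3, 0.0, 4.8], [-0.4, 0.0, 6.5], [-0.5, 0.0, 8.1]], "angular": [[0.0, 6.5, 0.0], [0.0, 12.5, 0.0], [0.0, 19.0, 0.0], [0.0, 25.5, 0.0], [0.0, 32.0, 0.0]]}
{"translation": [[-0.9, 0.0, 1.3], [-1.8, 0.0, 2.6], [-2.8, 0.0, 3.9], [-3.7, 0.0, 5.3], [-4.6, 0.0, 6.6]], "angular": [[0.0, 6.0, 0.0], [0.0, 12.5, 0.0], [0.0, 19.0, 0.0], [0.0, 25.0, 0.0], [0.0, 31.5, 0.0]]}
{"translation": [[-1.5, 0.0, 0.6]], "angular": [[0.0, 6.5, 0.0]]}
{"translation": [[-2.6, 0.0, -1.5], [-5.2, 0.0, -3.0], [-7.8, 0.0, -4.5], [-10.4, 0.0, -6.0], [-10.4, 0.0, -6.0]], "angular": [[0.0, 0.0, 0.0], [0.0, 0.0, 0.0], [0.0, 0.0, 0.0], [0.0, 0.0, 0.0], [0.0, 0.0, 0.0]]}
{"translation": [[0.0, 0.0, 0.0]], "angular": [[0.0, 0.0, 0.0]]}
```

Call:
move_arm --translation '[[-1.0,0,-1.2],[-1.9,0,-2.3],[-2.9,0,-3.5]]' --angular '[[0,0,0],[0,0,0],[0,0,0]]'

```text
clock: 24.8
position: [0.542, 0.2049, 0.4332]
tool_rot: [[0.158, 0.978, -0.134], [0.752, -0.207, -0.626], [-0.64, -0.001, -0.768]]
contact_force: [-0.1, -0.4, -1.6]
grip_width: 0.0136
gripper_force: 30.7
```

Call:
move_arm --translation '[[-0.1,0,1.6],[-0.2,0,3.2],[-0.3,0,4.8],[-0.4,0,6.5],[-0.5,0,8.1]]' --angular '[[0,6.5,0],[0,12.5,0],[0,19.0,0],[0,25.5,0],[0,32.0,0]]'

```text
clock: 25.22
position: [0.5308, 0.1502, 0.3747]
tool_rot: [[0.205, 0.978, -0.024], [0.97, -0.207, -0.127], [-0.129, 0.002, -0.992]]
contact_force: [-0.2, -0.2, -2.3]
grip_width: 0.0138
gripper_force: 30.6
```

Call:
move_arm --translation '[[-0.9,0,1.3],[-1.8,0,2.6],[-2.8,0,3.9],[-3.7,0,5.3],[-4.6,0,6.6]]' --angular '[[0,6.0,0],[0,12.5,0],[0,19.0,0],[0,25.0,0],[0,31.5,0]]'

```text
clock: 25.63
position: [0.5196, 0.096, 0.3159]
tool_rot: [[0.187, 0.978, 0.088], [0.894, -0.207, 0.397], [0.406, 0.005, -0.914]]
contact_force: [-1.7, -0.2, -3.1]
grip_width: 0.0137
gripper_force: 30.6
```

Call:
move_arm --translation '[[-1.5,0,0.6]]' --angular '[[0,6.5,0]]'

```text
clock: 25.72
position: [0.5173, 0.085, 0.3046]
tool_rot: [[0.176, 0.978, 0.109], [0.844, -0.207, 0.494], [0.506, 0.005, -0.862]]
contact_force: [-0.8, 0.7, -4.0]
grip_width: 0.0136
gripper_force: 30.6
```

Call:
move_arm --translation '[[-2.6,0,-1.5],[-5.2,0,-3.0],[-7.8,0,-4.5],[-10.4,0,-6.0],[-10.4,0,-6.0]]' --angular '[[0,0,0],[0,0,0],[0,0,0],[0,0,0],[0,0,0]]'

```text
clock: 26.13
position: [0.4914, -0.0392, 0.3026]
tool_rot: [[0.186, 0.977, 0.108], [0.847, -0.215, 0.486], [0.498, 0.001, -0.867]]
contact_force: [-0.5, -0.0, -1.6]
grip_width: 0.0134
gripper_force: 30.6
```

Call:
move_arm --translation '[[0,0,0]]' --angular '[[0,0,0]]'

```text
clock: 26.22
position: [0.4921, -0.0339, 0.303]
tool_rot: [[0.182, 0.978, 0.105], [0.846, -0.21, 0.49], [0.501, -0.0, -0.865]]
contact_force: [0.9, 0.7, -2.8]
grip_width: 0.0139
gripper_force: 30.6
```

```bash
python3 - <<'E'
from plan import *
obs()
a,b=snapshot('top')[150:290,60:260],snapshot('scene')[130:270,260:460]
cv2.imwrite('pics/i.png',cv2.resize(np.hstack([a,b]),None,fx=2,fy=2,interpolation=cv2.INTER_CUBIC)[:,:,::-1])
E
```

```text
t 26.22 p [ 0.4921 -0.0339  0.303 ] err mm [ 0.3 -2.   1.1] deg [-0.2 -0.1  0.1] q [ 15.  11.   7. 111. -34.  68.  25.] F [ 0.9  0.7 -2.8] w 0.0139 gf 30.6
```

View pics/i.png

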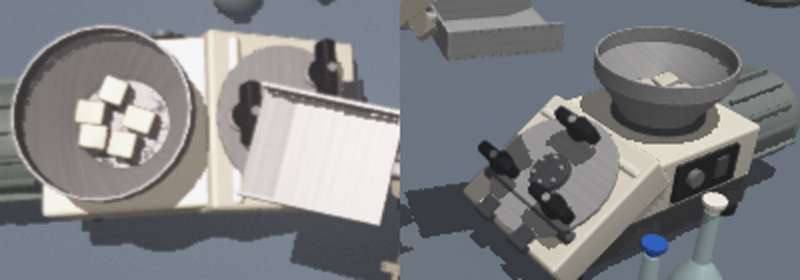

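All five offcuts lie on the hopper floor (left panel around 115,118), the tray is empty and the flasks are standing. Now return the tray to the pan.

```bash
python3 - <<'E'
from plan import *
o=np.array([.504,-.216,.078])
plan([(*tool(o+[0,0,.17],70),None,.025,3),(*tool(o+[0,0,.02],70),None,.015,0),(*tool(o+[0,0,.006],70),None,.005,2)])
E
```

```text
{"translation": [[-2.1, 0.4, -1.0], [-4.1, 0.7, -1.9], [-6.2, 1.1, -2.9], [-8.3, 1.5, -3.9], [-10.3, 1.8, -4.8]], "angular": [[-0.5, 0.0, 0.5], [-0.5, 0.0, 1.5], [-1.0, 0.0, 2.0], [-1.5, 0.0, 2.5], [-2.0, 0.0, 3.0]]}
{"translation": [[-2.1, 0.5, -1.0], [-4.1, 1.0, -2.0], [-6.1, 1.5, -2.9], [-8.2, 2.0, -3.9], [-10.2, 2.5, -4.8]], "angular": [[0.0, 0.0, 1.0], [-0.5, 0.0, 1.5], [-1.0, 0.0, 2.0], [-1.5, 0.0, 2.5], [-1.5, 0.0, 3.5]]}
{"translation": [[-2.0, 0.7, -1.0], [-2.0, 0.7, -1.0], [-2.0, 0.7, -1.0], [-2.0, 0.7, -1.0]], "angular": [[-0.5, 0.0, 0.5], [-0.5, 0.0, 0.5], [-0.5, 0.0, 0.5], [-0.5, 0.0, 0.5]]}
{"translation": [[-0.7, 0.0, 1.2], [-1.4, 0.0, 2.4], [-2.1, 0.0, 3.5], [-2.7, 0.0, 4.7], [-3.4, 0.0, 5.9]], "angular": [[0.0, 0.0, 0.0], [0.0, 0.0, 0.0], [0.0, 0.0, 0.0], [0.0, 0.0, 0.0], [0.0, 0.0, 0.0]]}
{"translation": [[-0.7, 0.0, 1.2], [-1.4, 0.0, 2.4], [-2.1, 0.0, 3.6], [-2.8, 0.0, 4.7], [-3.5, 0.0, 5.9]], "angular": [[0.0, 0.0, 0.0], [0.0, 0.0, 0.0], [0.0, 0.0, 0.0], [0.0, 0.0, 0.0], [0.0, 0.0, 0.0]]}
{"translation": [[-0.7, 0.0, 1.2]], "angular": [[0.0, 0.0, 0.0]]}
{"translation": [[-0.2, 0.0, 0.4], [-0.4, 0.0, 0.8], [-0.7, 0.0, 1.2], [-0.7, 0.0, 1.2], [-0.7, 0.0, 1.2]], "angular": [[0.0, 0.0, 0.0], [0.0, 0.0, 0.0], [0.0, 0.0, 0.0], [0.0, 0.0, 0.0], [0.0, 0.0, 0.0]]}
```

Call:
move_arm --translation '[[-2.1,0.4,-1.0],[-4.1,0.7,-1.9],[-6.2,1.1,-2.9],[-8.3,1.5,-3.9],[-10.3,1.8,-4.8]]' --angular '[[-0.5,0.0,0.5],[-0.5,0.0,1.5],[-1.0,0.0,2.0],[-1.5,0.0,2.5],[-2.0,0.0,3.0]]'

```text
clock: 26.73
position: [0.4866, -0.1452, 0.2925]
tool_rot: [[0.227, 0.964, 0.136], [0.834, -0.265, 0.483], [0.502, 0.004, -0.865]]
contact_force: [0.1, -0.1, -2.6]
grip_width: 0.014
gripper_force: 30.6
```

Call:
move_arm --translation '[[-2.1,0.5,-1.0],[-4.1,1.0,-2.0],[-6.1,1.5,-2.9],[-8.2,2.0,-3.9],[-10.2,2.5,-4.8]]' --angular '[[0.0,0.0,1.0],[-0.5,0.0,1.5],[-1.0,0.0,2.0],[-1.5,0.0,2.5],[-1.5,0.0,3.5]]'

```text
clock: 27.15
position: [0.4807, -0.2601, 0.2828]
tool_rot: [[0.286, 0.945, 0.161], [0.816, -0.328, 0.476], [0.502, -0.005, -0.865]]
contact_force: [-0.0, 0.7, -1.3]
grip_width: 0.0139
gripper_force: 30.6
```

Call:
move_arm --translation '[[-2.0,0.7,-1.0],[-2.0,0.7,-1.0],[-2.0,0.7,-1.0],[-2.0,0.7,-1.0]]' --angular '[[-0.5,0.0,0.5],[-0.5,0.0,0.5],[-0.5,0.0,0.5],[-0.5,0.0,0.5]]'

```text
clock: 27.48
position: [0.4801, -0.2822, 0.2811]
tool_rot: [[0.294, 0.941, 0.169], [0.812, -0.339, 0.474], [0.503, -0.003, -0.864]]
contact_force: [-0.3, 1.0, -2.7]
grip_width: 0.0137
gripper_force: 30.6
```

Call:
move_arm --translation '[[-0.7,0,1.2],[-1.4,0,2.4],[-2.1,0,3.5],[-2.7,0,4.7],[-3.4,0,5.9]]' --angular '[[0,0,0],[0,0,0],[0,0,0],[0,0,0],[0,0,0]]'

```text
clock: 27.9
position: [0.479, -0.2828, 0.2111]
tool_rot: [[0.297, 0.94, 0.169], [0.812, -0.341, 0.474], [0.503, -0.004, -0.864]]
contact_force: [-0.5, 0.2, -1.6]
grip_width: 0.0139
gripper_force: 30.6
```

Call:
move_arm --translation '[[-0.7,0,1.2],[-1.4,0,2.4],[-2.1,0,3.6],[-2.8,0,4.7],[-3.5,0,5.9]]' --angular '[[0,0,0],[0,0,0],[0,0,0],[0,0,0],[0,0,0]]'

```text
clock: 28.32
position: [0.4789, -0.2845, 0.143]
tool_rot: [[0.297, 0.94, 0.17], [0.812, -0.342, 0.472], [0.502, -0.002, -0.865]]
contact_force: [-0.1, -0.7, -2.5]
grip_width: 0.014
gripper_force: 30.6
```

Call:
move_arm --translation '[[-0.7,0,1.2]]' --angular '[[0,0,0]]'

```text
clock: 28.4
position: [0.4789, -0.2845, 0.1291]
tool_rot: [[0.297, 0.94, 0.17], [0.812, -0.342, 0.472], [0.502, -0.002, -0.865]]
contact_force: [-0.2, 0.2, -2.9]
grip_width: 0.0141
gripper_force: 30.6
```

Call:
move_arm --translation '[[-0.2,0,0.4],[-0.4,0,0.8],[-0.7,0,1.2],[-0.7,0,1.2],[-0.7,0,1.2]]' --angular '[[0,0,0],[0,0,0],[0,0,0],[0,0,0],[0,0,0]]'

```text
clock: 28.82
position: [0.4792, -0.2844, 0.117]
tool_rot: [[0.296, 0.94, 0.17], [0.812, -0.342, 0.472], [0.502, -0.002, -0.865]]
contact_force: [-0.3, -0.4, -2.2]
grip_width: 0.0138
gripper_force: 30.6
```

```bash
python3 - <<'E'
from plan import *
obs();o=np.array([.504,-.216,.078]);q=tool(o+[0,0,.006],70)
ob=get_obs();print((ob['position']-q[0])*1e3,Ro.from_matrix(q[1].T@ob['tool_rot']).as_rotvec()*57.3)
# tool angular fix in tool axes
print(tool(o,70)[1].T@[0,0,-.1])
E
```

```text
t 28.82 p [ 0.4792 -0.2844  0.117 ] err mm [0.6 0.6 0.8] deg [-0.  0. -0.] q [ 34.  36.  13. 102. -39.  63.  51.] F [-0.3 -0.4 -2.2] w 0.0138 gf 30.6
[0.13688984 0.20598468 0.79417731] [0.07869398 0.14813858 0.03937886]
[-0.05        0.          0.08660254]
```

Call:
move_arm --translation '[[-0.1,0,0.2],[-0.15,0,0.26],[-0.2,0,0.35],[-0.25,0,0.43],[-0.3,0,0.52]]' --angular '[[0,0,0],[0,0,0],[0,0,0],[0,0,0],[0,0,0]]'

```text
clock: 29.23
position: [0.479, -0.2849, 0.111]
tool_rot: [[0.297, 0.939, 0.171], [0.813, -0.343, 0.472], [0.502, -0.001, -0.865]]
contact_force: [-0.9, -2.1, 1.2]
grip_width: 0.0138
gripper_force: 30.1
```

Call:
move_arm --translation '[[0,0,0],[0,0,0]]' --angular '[[0,0,0],[0,0,0]]'

```text
clock: 29.4
position: [0.4789, -0.2846, 0.1107]
tool_rot: [[0.297, 0.94, 0.17], [0.812, -0.343, 0.472], [0.502, -0.002, -0.865]]
contact_force: [-0.6, -3.2, 1.2]
grip_width: 0.0138
gripper_force: 30.1
```

```bash
python3 - <<'E'
from plan import *
o=get_obs();print(o['position'],o['contact_force'],o['wrist_torque'])
E
```

```text
[ 0.47891531 -0.28461023  0.11073162] [-0.59225549 -3.15308978  1.22156882] [-0.63133289  0.13139542 -0.07183265]
```

The tray is touching the pan with a light load, so I'll release and back off.

Call:
move_arm --translation '[[0,0,0],[0,0,0],[0,0,0],[0,0,0],[0,0,0]]' --angular '[[0,0,0],[0,0,0],[0,0,0],[0,0,0],[0,0,0]]' --claw 4.5

```text
clock: 29.82
position: [0.4787, -0.2841, 0.1104]
tool_rot: [[0.297, 0.94, 0.17], [0.812, -0.342, 0.473], [0.502, -0.003, -0.865]]
contact_force: [-0.8, -0.5, 0.1]
grip_width: 0.0417
gripper_force: 0.6
```

Call:
move_arm --translation '[[0,0,-0.5],[0,0,-1.5],[0,0,-3.5],[0,0,-5.5],[0,0,-8.0]]' --angular '[[0,0,0],[0,0,0],[0,0,0],[0,0,0],[0,0,0]]'

```text
clock: 30.23
position: [0.4648, -0.3216, 0.1806]
tool_rot: [[0.296, 0.94, 0.169], [0.812, -0.341, 0.474], [0.503, -0.004, -0.864]]
contact_force: [0.6, -0.5, 0.1]
grip_width: 0.0452
gripper_force: 0.0
```

Call:
move_arm --translation '[[0,0,-2.5],[0,0,-5.0],[0,0,-7.0],[0,0,-7.0],[0,0,-7.0]]' --angular '[[0,0,0],[0,0,0],[0,0,0],[0,0,0],[0,0,0]]'

```text
clock: 30.65
position: [0.4533, -0.3564, 0.2418]
tool_rot: [[0.297, 0.939, 0.172], [0.813, -0.343, 0.47], [0.501, 0.0, -0.865]]
contact_force: [-0.2, 0.4, 0.3]
grip_width: 0.0451
gripper_force: 0.0
```

```bash
python3 - <<'E'
from plan import *
g0=np.load('pics/top0.npy'); g=snapshot('top'); s0=np.load('pics/scene0.npy'); s=snapshot('scene')
o=get_obs();print(o['clock'],o['position'],o['contact_force'],o['grip_width'])
# shift of the tray (patch with the dark wall edges) and of flasks/beaker between first and present picture
def shift(a,b,x0,y0,x1,y1,p=6):
    t=cv2.cvtColor(a[y0:y1,x0:x1],cv2.COLOR_RGB2GRAY); r=cv2.matchTemplate(cv2.cvtColor(b[y0-p:y1+p,x0-p:x1+p],cv2.COLOR_RGB2GRAY),t,cv2.TM_CCOEFF_NORMED)
    _,v,_,l=cv2.minMaxLoc(r);return l[0]-p,l[1]-p,round(v,3)
for k,a,b,bx in(('tray wall top far',g0,g,(322,206,388,236)),('tray nose',g0,g,(308,205,335,258)),('tray low wall',g0,g,(310,248,372,278)),('handle',g0,g,(376,246,400,264)),('flasks',g0,g,(155,100,235,155)),('beaker',g0,g,(415,150,470,195)),('scene tray front wall',s0,s,(170,222,240,268)),('beaker s',s0,s,(75,310,135,380)),('flasks s',s0,s,(360,225,425,315))): print(k,shift(a,b,*bx))
E
```

```text
30.75 [ 0.4532802  -0.35413864  0.23983297] [-0.25431967  0.56710892 -0.85291831] 0.04509700171752283
tray wall top far (0, -2, 0.932)
tray nose (0, -1, 0.915)
tray low wall (1, -1, 0.743)
handle (0, -2, 0.99)
flasks (0, 0, 0.998)
beaker (0, 0, 0.999)
scene tray front wall (0, 1, 0.668)
beaker s (0, 0, 1.0)
flasks s (0, 0, 1.0)
```

```bash
python3 -c "
from station import *
print(hand_in())"
```

```text
the job is handed in; nothing more can be done
None
```

I handed the job in at about 31 s: all three knobs are at their end stops, the five offcuts are in the hopper, the empty tray is back on the balance pan, and the flasks and beaker did not move in the before/after images; the hand-in returned no verdict.

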